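Pack away the clipper guards and seal the box

ROBOT

A 6-joint arm with a two-finger parallel gripper is mounted at the origin on the work surface. World frame = base frame: x ahead of the robot, y to its left, z up, the work surface at z = 0. Lengths are in m, angles in rad, forces in N, time in s.
With the tool pointing down it reaches from about 0.275 to 0.875 m from the base axis. Payload 12.5 kg.
Tool frame: the origin (TCP) lies at the very end of the fingers, on their centre line; the grasp point (between the pads) lies 19 mm behind it; z points along the fingers, y is the line along which they close (so a half turn about z gives the same grasp; the last joint's range is limited). The gripper opens to 85 mm and grips with 20 to 120 N. Pads are 22 mm wide; open, the fingers measure 114 mm over their backs; the gripper's body (76 mm by 85 mm) begins 54 mm behind the grasp point. The pads swing forward as they close: fully open they stand 13 mm farther back than shut.
Start: joints at [1.166, 0.351, 1.652, -0, 1.139, -0.085], TCP at [0.173, 0.522, 0.231] pointing down, gripper open.
Joint ranges: [-2.75, 2.75], [-0.79, 2.1], [0.01, 2.65], [-1.57, 4.71], [0.07, 3.14], [-2.87, 2.87]. Speed limits (rad/s): [2.22, 2.22, 2.79, 3.14, 3.14, 3.14].

INTERFACE

Orientations are given as a unit quaternion [w, x, y, z].
In Python, from station import env gives the robot as it stands.
- The arm moves only by the tool drive_tool, never from a script. Its argument "targets" is a list of rows, each an object of numbers: "dx", "dy", "dz": the shift along the tool's x, y, z normalised to -1 to 1, where 1 is 1000 mm; "ax", "ay", "az": the turn, a rotation vector about the tool's x, y, z normalised to -1 to 1, where 1 is pi rad; "fingers": the closure, from 0 (fully open) to 1 (shut). A call has 1 to 8 rows; each row is the pose to reach, as a shift and turn from the pose commanded when the call began, along the tool's axes at that moment, turning the shorter way round; what a row does not reach only later rows make up. A row lasts 1/12 s, in which the tool goes at most 41.7 mm and 7.16 degrees, less where a joint would pass 70% of its speed; a pose out of reach is approached as far as the arm can. A call with a number of a shift or a turn outside -1 to 1 is refused whole. A call with a gripper value outside its range is refused whole. The fingers move at their own pace and stop on an object; "squeeze" is the grip in N (left out, the last holds). Time passes only in rows, so rows that repeat a pose let the fingers close. It gives the time, the measured TCP pose, the force, the opening and the grip force at its end, in the units of the state.
- env.state(): the state, without advancing time (a new reading comes with each control period).
- env.capture(name): name is "scene" or "top"; returns a dict with "frame" (400x640x3 uint8, red, green, blue), "depth" (400x640 float32, m along the optical axis (not along the pixel's ray), 0 where there is no reading), "fx", "fy", "cx", "cy" (pixels), "rvec" (rotation vector, rad) and "tvec" (3), from world to camera coordinates, as OpenCV has them. Camera axes: x right, y down, z forward; pixel columns grow to the right and rows downward; lengths in m; the calibration is good to about 2 mm. A picture is of the moment at which its call begins.
- env.close_job(): hands the job in; it is judged then, once.
The state is a dict: "t": time; "qpos": joint angles; "dq": joint speeds; "effort": joint torques, N m; "tool_pos": TCP position; "orientation": TCP orientation; "wrist_force": force on the tool from outside, world axes, zero at the start; "wrist_torque": the same for the moment, N m; "width": finger opening in m; "grasp_force": force on a finger pad.
Only numpy, scipy, OpenCV 4.12 (cv2) and the standard library are available. Lean on these libraries where they do the work, as an engineer would, in place of code of your own. Each camera call takes 0.05 s, during which the arm holds its last target. There are 200 camera calls.

TASK

Put all the steel clipper guards lying on the chest of drawers into the white storage box, set the grey lid on it and press both ends of the lid down until it is fully home on the rim all round. Only then slide the closed box, without lifting or tipping it, across to the table mat so that it stands centred on the mat and square with it, its long side along the mat's long side. Leave the other things on the chest where they are.

Things in the scene. Friction and masses are not known exactly. Their poses are not given: they have to be found in the camera images.
- box: White plastic storage box, open at the top, loose on the chest top, about 0.7 kg: 220 mm long (x) by 150 mm wide (y) by 50 mm high to the rim; walls and floor 5 mm thick, so 210 x 140 mm inside. Origin: centre of its underside, z up. A rubber seal strip lies on the rim of each short end.
- seal_a_top (a point): Middle of the top of the black rubber seal strip, 5 x 126 mm, on the rim of the box's +x short end. Untouched it stands about 8 mm proud of the rim. It bears the lid's weight, but sinks level with the rim, and stays there, when the lid above it is pressed with a little over 6 N (about 12 N sinks both at once).
- seal_b_top (a point): Middle of the top of the black rubber seal strip, 5 x 126 mm, on the rim of the box's -x short end. Untouched it stands about 8 mm proud of the rim. It bears the lid's weight, but sinks level with the rim, and stays there, when the lid above it is pressed with a little over 6 N (about 12 N sinks both at once).
- mat: Grey and cork table mat, 280 mm long (x) by 210 mm wide (y), 2 mm thick; it is fixed and things slide on to it freely. It lies to the right of the box as the robot sees it (towards -y), with the lid on or beside it at the start. Origin: its centre.
- lid: The box's grey lid, loose, right way up, 0.16 kg: a 220 x 150 x 6 mm plate over a plug 14 mm deep (204 x 134 mm, its lower half 194 x 124) that drops into the box's mouth with 3 mm to spare each side, either way round. Origin: centre of the plug's underside, z up; plate's top 20 mm above. Home, the plate lies on the rim, its top 56 mm above the box's underside; on untouched seals about 8 mm higher.
- lid_grip (a point): Centre of the white bar handle in the middle of the lid, 18 mm thick along x, 52 mm long along y, 30 mm high; this point is 15 mm above the plate's top; pinch the bar here across its 18 mm (along the lid's x).
- lid_a (a point): Point on the top face of the lid's plate on its middle line, 90 mm from the centre towards the lid's +x short end: a place to press.
- lid_b (a point): The same at the lid's other short end, 90 mm towards -x: a place to press.
- g0 (a point): Steel hair-clipper guard with comb teeth, 64 mm long (its x axis) by 30 mm wide (y) by 26 mm high (z), about 50 g, loose on the chest top to the left of the box (+y). This point is its centre, 13 mm above its underside. Absent in some runs; three to five are there.
- g1 (a point): Steel hair-clipper guard with comb teeth, 64 mm long (its x axis) by 30 mm wide (y) by 26 mm high (z), about 50 g, loose on the chest top to the left of the box (+y). This point is its centre, 13 mm above its underside. Absent in some runs; three to five are there.
- g2 (a point): Steel hair-clipper guard with comb teeth, 64 mm long (its x axis) by 30 mm wide (y) by 26 mm high (z), about 50 g, loose on the chest top to the left of the box (+y). This point is its centre, 13 mm above its underside. Absent in some runs; three to five are there.
- g3 (a point): Steel hair-clipper guard with comb teeth, 64 mm long (its x axis) by 30 mm wide (y) by 26 mm high (z), about 50 g, loose on the chest top to the left of the box (+y). This point is its centre, 13 mm above its underside. Absent in some runs; three to five are there.
- g4 (a point): Steel hair-clipper guard with comb teeth, 64 mm long (its x axis) by 30 mm wide (y) by 26 mm high (z), about 50 g, loose on the chest top to the left of the box (+y). This point is its centre, 13 mm above its underside. Absent in some runs; three to five are there.
- dispenser: Bystander, to be left where it is: clear plastic toothpick dispenser, 48 mm across, 100 mm tall. Origin: underside centre.
- cup: Bystander, to be left where it is: red plastic cup, upright, 76 mm across, 100 mm tall. Origin: underside centre.
- jar: Bystander, to be left where it is: amber glass jar, 76 mm across, 110 mm tall. Origin: underside centre.
- spoon_rest: Bystander, to be left where it is: flat wooden spoon rest, 85 x 195 mm, 8 mm thick. Origin: underside centre.
- clipper: Bystander, to be left where it is: black electric hair clipper lying down, 42 x 165 mm, 38 mm high. Origin: underside centre.
- clock: Bystander, to be left where it is: black alarm clock, 45 x 110 mm, 85 mm tall. Origin: underside centre.
- lotion: Bystander, to be left where it is: white lotion bottle, 60 mm across, 170 mm tall. Origin: underside centre.
Mind the look-alikes: they are no part of the job. What is shaped like the part that bears g4 but green or red is not meant.

How it is judged:
On the way, in this order (a step that is already met when the one before it is completed fails the run):
1. every clipper guard that is present lies in the box (x of g0 in the frame of box between -0.105 and 0.105 m and y of g0 in the frame of box between -0.07 and 0.07 m and z of g0 in the frame of box between 0.005 and 0.036 m and x of g1 in the frame of box between -0.105 and 0.105 m and y of g1 in the frame of box between -0.07 and 0.07 m and z of g1 in the frame of box between 0.005 and 0.036 m and x of g2 in the frame of box between -0.105 and 0.105 m and y of g2 in the frame of box between -0.07 and 0.07 m and z of g2 in the frame of box between 0.005 and 0.036 m and x of g3 in the frame of box between -0.105 and 0.105 m and y of g3 in the frame of box between -0.07 and 0.07 m and z of g3 in the frame of box between 0.005 and 0.036 m and x of g4 in the frame of box between -0.105 and 0.105 m and y of g4 in the frame of box between -0.07 and 0.07 m and z of g4 in the frame of box between 0.005 and 0.036 m), for 0.2 s.
2. the lid is on the box and pressed home at both ends (all of step 1 and z of lid_a in the frame of box between 0.052 and 0.0585 m and z of lid_b in the frame of box between 0.052 and 0.0585 m and x of lid_grip in the frame of box between -0.008 and 0.008 m and y of lid_grip in the frame of box between -0.008 and 0.008 m), for 0.2 s.
3. the closed box is on the mat, centred and square (all of step 2 and x of box in the frame of mat between -0.025 and 0.025 m and y of box in the frame of mat between -0.025 and 0.025 m and angle between the x axis of box and the x axis of mat, either way round below 0.2 rad and height (world z) of box below 0.006 m), for 0.2 s.
At the end, for the whole second after the job is handed in: All guards present are in the box; the lid is home (both ends within 2.5 mm of full depth, centred within 8 mm); the box is flat, its centre within 25 mm of the mat's centre along each mat axis, its long side within 0.2 rad of the mat's; box and lid at rest (all of step 3 and linear speed of each of box, lid below 0.01 m/s); the robot touches nothing.
It fails at once if a bystander is moved more than 40 mm or knocked over (distance of any of dispenser, cup, jar, spoon_rest, clipper, clock, lotion from where it was at the start of the episode above 0.04 m or angle between any of dispenser, cup, jar, spoon_rest, clipper, clock, lotion's own z axis and vertical above 0.5 rad).
It fails at once if the box is lifted more than 20 mm or tipped (height (world z) of box above 0.02 m or angle between box's own z axis and vertical above 0.2 rad).
Of guard0, guard1, guard2, guard3, guard4 only 3 to 5 are there at a start; the rules pass over those that are not, and their reading is None.
At some moment in a run one of guard0, guard1, guard2, guard3, guard4 may be knocked a few centimetres aside while the robot is not near it.
Once in a run the grip may slacken for a moment while it holds something.
It also fails if it takes over 208 s, if anything falls off the work surface, if the arm or the gripper's body presses on something with over 40 N, if the wrist force passes 120 N, or if a joint passes its speed limit or range.

## Working session

There is one attempt and no reset: what is moved stays moved. The work goes in short steps, Python scripts to look and compute and a tool call to move; the robot and the scene stay as the last step left them, time stands still between calls to the robot, and variables do not carry over. Pictures are saved under pics/ and viewed, at most 14 in all, crops included, and the job is handed in when it is done.

Besides the shell and the picture viewer there is one more tool, called as a command line: name --argument value ..., lists and objects as JSON in quotes. drive_tool: Moves the arm, as the interface text tells. Scaled input: -1 to 1 covers 1000 mm each way for a shift and pi rad each way for a turn. Its arguments: {"type":"object","properties":{"targets":{"type":"array"},"squeeze":{"type":"number"}},"required":["targets"]}

```bash
ls; mkdir -p pics; cat > h.py <<'E'
import numpy as np, cv2
from station import env
from scipy.spatial.transform import Rotation as R
def cap(n):
    c=env.capture(n); Rm=cv2.Rodrigues(np.array(c['rvec'],float))[0]; t=np.array(c['tvec'],float).ravel()
    d=c['depth']; v,u=np.mgrid[:400,:640]
    P=np.stack([(u-c['cx'])/c['fx']*d,(v-c['cy'])/c['fy']*d,d],-1)
    W=(P-t)@Rm; W[d==0]=np.nan
    return c['frame'],W,c
def save(f,n,crop=None,s=1):
    if crop: x0,y0,x1,y1=crop; f=f[y0:y1,x0:x1]
    cv2.imwrite('pics/'+n,cv2.resize(f[...,::-1],None,fx=s,fy=s,interpolation=cv2.INTER_CUBIC))
E
python3 - <<'E'
from h import *
s=env.state(); print(s)
f,W,c=cap('top'); save(f,'top0.png',s=1.25); np.savez('/tmp/top0.npz',f=f,W=W)
f,W,c2=cap('scene'); save(f,'scene0.png',s=1.25); np.savez('/tmp/scene0.npz',f=f,W=W)
for k in (c,c2): print(k['fx'],k['cx'],k['rvec'],k['tvec'])
E
```

```text
pics
{'t': 0.0, 'qpos': array([ 1.16643062e+00,  3.51232207e-01,  1.65243760e+00,  2.45771678e-05,
        1.13910663e+00, -8.45864817e-02]), 'dq': array([-0.00101168, -0.00033914,  0.0001828 ,  0.00148718,  0.00064815,
        0.00080687]), 'effort': array([ 2.21211980e-03, -5.06099403e+01, -2.91416788e+01, -1.99304253e-05,
        4.37756506e-03, -1.72297206e-05]), 'tool_pos': array([0.17272577, 0.5218177 , 0.2307555 ]), 'orientation': array([-1.54091723e-04,  1.59214283e-01,  9.87243871e-01, -5.71586999e-04]), 'wrist_force': array([-0.10067144,  1.17574628, -1.4143436 ]), 'wrist_torque': array([ 0.05199358, -0.04803552, -0.00165723]), 'grasp_force': 0.0, 'width': 0.08556575119918092}
396.08893916106155 322.2648096699524 [ 2.16212509 -2.19857715  0.05761071] [-0.01436522  0.50969758  1.36505153]
421.65683633595427 316.42337819952496 [ 1.13951703  2.53353238 -0.78903489] [ 0.35317479 -0.24797759  1.53994325]
```

View pics/top0.png

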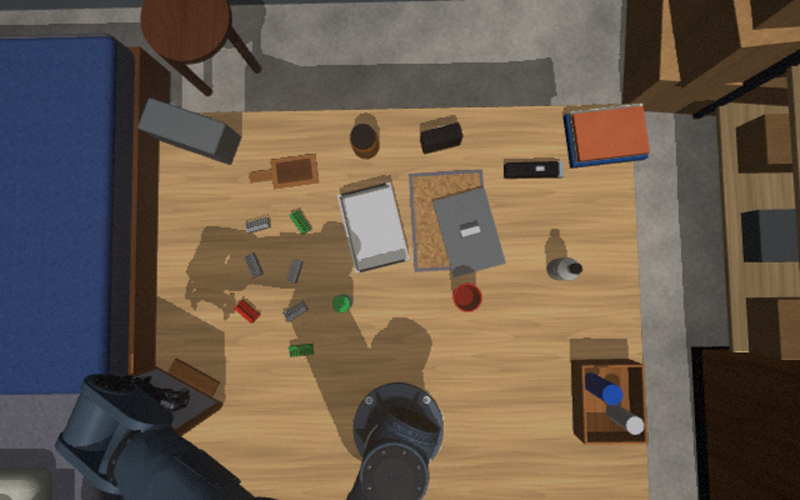

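View pics/scene0.png

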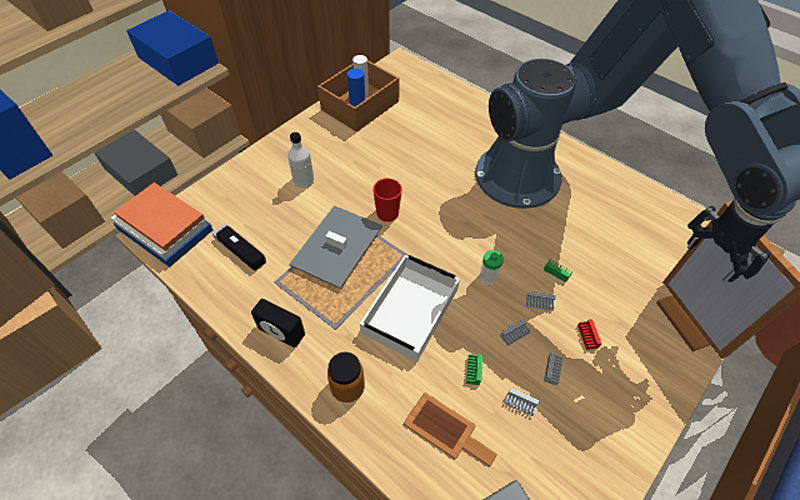

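The top picture shows grey guards at (258,224), (254,265), (295,271) and (295,311). The look-alikes are green at (301,221) and (301,350) and red at (248,311). The four grey ones are steel, so they fit. The box is at (374,227) and the lid at (470,228) on the mat. I'll measure these and confirm in a crop.

```bash
cat >> h.py <<'E'
def comps(f,W,lo=.008,hi=.06,reg=(.2,.8,-.4,.6),amin=25):
    z=W[...,2]; m=(z>lo)&(z<hi)&(W[...,0]>reg[0])&(W[...,0]<reg[1])&(W[...,1]>reg[2])&(W[...,1]<reg[3])
    n,L,st,ce=cv2.connectedComponentsWithStats(m.astype(np.uint8))
    for i in range(1,n):
        if st[i,4]<amin: continue
        k=L==i; p=W[k]; r=cv2.minAreaRect((p[:,:2]*1000).astype(np.float32))
        (a,b),(w,h),an=r
        if w<h: an+=90
        an=(an+90)%180-90
        print('px',ce[i].round(),'c',np.round([a,b],0),'sz',np.round([max(w,h),min(w,h)]),'ang',round(an,1),'z',round(float(np.percentile(p[:,2],95))*1000),'rgb',np.median(f[k],0).astype(int))
E
python3 - <<'E'
from h import *
D=np.load('/tmp/top0.npz'); f,W=D['f'],D['W']; comps(f,W)
print('tall');comps(f,W,.06,.2)
save(f,'crop.png',(180,150,420,300),3.3)
# mat border: low z 1-5mm
b=W[140:215,325:352]; print(np.nanmedian(b[...,2]))
D=np.load('/tmp/scene0.npz'); print('scene');comps(D['f'],D['W'])
E
```

```text
px [352. 117.] c [ 776. -131.] sz [114.  35.] ang 84.5 z 57 rgb [38 31 25]
px [177. 123.] c [767. 518.] sz [154.  54.] ang -86.8 z 58 rgb [57 51 46]
px [295. 123.] c [768.  71.] sz [77. 33.] ang -70.0 z 56 rgb [80 54 33]
px [232. 137.] c [715. 317.] sz [197.  87.] ang -83.2 z 14 rgb [108  69  44]
px [416. 136.] c [ 707. -355.] sz [90. 41.] ang 89.0 z 39 rgb [34 30 30]
px [295. 179.] c [552.  58.] sz [221. 150.] ang 12.9 z 58 rgb [122 119 113]
px [375. 186.] c [ 541. -206.] sz [230. 153.] ang 15.0 z 27 rgb [103 104 104]
px [239. 178.] c [575. 265.] sz [64. 30.] ang 32.5 z 29 rgb [ 54 106  52]
px [205. 180.] c [569. 386.] sz [65. 31.] ang -74.6 z 29 rgb [102  99  96]
px [203. 211.] c [456. 396.] sz [64. 31.] ang 23.2 z 30 rgb [86 84 79]
px [236. 217.] c [437. 282.] sz [63. 30.] ang -18.0 z 30 rgb [89 87 84]
px [376. 239.] c [ 354. -199.] sz [60. 41.] ang -35.6 z 57 rgb [71 37 26]
px [280. 240.] c [354. 127.] sz [44. 19.] ang 22.0 z 48 rgb [96 86 73]
px [197. 249.] c [327. 414.] sz [66. 31.] ang 49.9 z 29 rgb [122  38  27]
px [236. 249.] c [325. 281.] sz [65. 30.] ang -59.0 z 30 rgb [88
[... 973 characters left out ...]
] ang -64.6 z 58 rgb [122 121 112]
px [433. 239.] c [323. 284.] sz [65. 33.] ang -60.7 z 30 rgb [ 99 105 106]
px [472. 267.] c [326. 419.] sz [66. 32.] ang 49.2 z 29 rgb [139  28  28]
px [412. 265.] c [436. 287.] sz [66. 32.] ang -17.3 z 29 rgb [ 95 100 101]
px [239. 268.] c [780. -77.] sz [40.  4.] ang 14.9 z 55 rgb [11 11 13]
px [379. 294.] c [573. 269.] sz [67. 30.] ang 33.3 z 29 rgb [ 49 139  69]
px [443. 294.] c [454. 401.] sz [66. 31.] ang 24.0 z 29 rgb [ 99 101 103]
px [287. 312.] c [778. 114.] sz [44.  8.] ang 13.9 z 58 rgb [76 47 19]
px [418. 320.] c [561. 388.] sz [63. 42.] ang -73.8 z 29 rgb [183 191 192]
px [357. 343.] c [716. 319.] sz [194.  85.] ang -82.4 z 13 rgb [129  82  51]
```

View pics/crop.png

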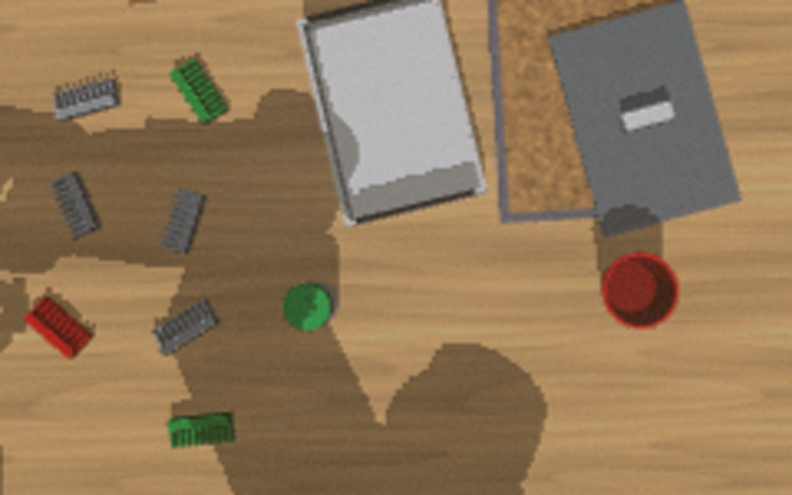

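The crop confirms four plain grey guards, with two green and one red look-alike to leave alone. The rim and seals of the box and the lid on the mat are clear.

```bash
cat >> h.py <<'E'
def cur():
    s=env.state(); q=s['orientation']; M=R.from_quat([q[1],q[2],q[3],q[0]]).as_matrix()
    return np.r_[s['tool_pos']*1000,np.degrees(np.arctan2(M[1,1],M[0,1]))],np.degrees(np.arccos(-M[2,2]))
def plan(legs,p=None):
    """legs: calls, each a list of world poses (x,y,z mm,phi deg of tool y); prints tool-frame numbers"""
    if p is None: p,t=cur(); print('now',p.round(1),'tilt',t.round(2))
    for leg in legs:
        a=np.radians(p[3]); print('call:')
        for w in leg:
            d=np.array(w,float)-p; e=(d[3]+90)%180-90
            dx=-np.sin(a)*d[0]+np.cos(a)*d[1]; dy=np.cos(a)*d[0]+np.sin(a)*d[1]
            print('  dx %.3f dy %.3f dz %.3f az %.3f | %.0fmm %.0fdeg'%(dx/1e3,dy/1e3,-d[2]/1e3,-e/180,np.linalg.norm(d[:3]),e))
        last=np.array(w,float); last[3]=p[3]+e; p=last
    print('end',p)
BOX=(551,59,12.9)
def slot(u,v,z,B=BOX):
    a=np.radians(B[2]); return (B[0]+u*np.cos(a)-v*np.sin(a),B[1]+u*np.sin(a)+v*np.cos(a),z,B[2]+90)
E
python3 - <<'E'
from h import *
plan([[(437,284,120,72.5)],[(437,284,2,72.5)],[(437,284,160,72.5)],[slot(45,30,160)],[slot(45,30,9)],[slot(45,30,160)]])
E
```

```text
now [172.8 521.9 230.8  71.7] tilt 0.06
call:
  dx -0.326 dy -0.143 dz 0.111 az -0.005 | 372mm 1deg
call:
  dx 0.000 dy 0.000 dz 0.118 az -0.000 | 118mm 0deg
call:
  dx 0.000 dy 0.000 dz -0.158 az -0.000 | 158mm 0deg
call:
  dx -0.200 dy -0.132 dz -0.000 az -0.169 | 239mm 30deg
call:
  dx -0.000 dy 0.000 dz 0.151 az -0.000 | 151mm 0deg
call:
  dx -0.000 dy 0.000 dz -0.151 az -0.000 | 151mm 0deg
end [588.16675026  98.28909105 160.         102.9       ]
```

drive_tool --targets '[{"dx":-0.04,"dy":-0.018,"dz":0,"fingers":0},{"dx":-0.075,"dy":-0.034,"dz":0},{"dx":-0.11,"dy":-0.05,"dz":0.0},{"dx":-0.147,"dy":-0.066,"dz":0.01},{"dx":-0.18,"dy":-0.08,"dz":0.02},{"dx":-0.215,"dy":-0.095,"dz":0.03},{"dx":-0.25,"dy":-0.11,"dz":0.04},{"dx":-0.25,"dy":-0.11,"dz":0.04}]' --squeeze 40

```text
validation failed for argument at $.ta...
```

drive_tool --targets '[{"dx":-0.038,"dy":-0.016,"dz":0.01},{"dx":-0.076,"dy":-0.033,"dz":0.03},{"dx":-0.076,"dy":-0.033,"dz":0.07},{"dx":-0.076,"dy":-0.033,"dz":0.07}]'

```text
validation failed for argument at $.ta...
```

drive_tool --targets '[{"dx":-0.076,"dy":-0.033,"dz":0.01,"ax":0,"ay":0,"az":0,"fingers":0},{"dx":-0.15,"dy":-0.066,"dz":0.01,"ax":0,"ay":0,"az":0,"fingers":0},{"dx":-0.25,"dy":-0.11,"dz":0.04,"ax":0,"ay":0,"az":0,"fingers":0},{"dx":-0.25,"dy":-0.11,"dz":0.04,"ax":0,"ay":0,"az":0,"fingers":0},{"dx":-0.25,"dy":-0.11,"dz":0.04,"ax":0,"ay":0,"az":0,"fingers":0},{"dx":-0.25,"dy":-0.11,"dz":0.04,"ax":0,"ay":0,"az":0,"fingers":0},{"dx":-0.25,"dy":-0.11,"dz":0.04,"ax":0,"ay":0,"az":0,"fingers":0},{"dx":-0.25,"dy":-0.11,"dz":0.04,"ax":0,"ay":0,"az":0,"fingers":0}]' --squeeze 40

```text
t: 0.77
tool_pos: [0.3781, 0.336, 0.1902]
orientation: [-0.0, 0.161, 0.987, -0.001]
wrist_force: [-0.2, 0.4, -0.3]
width: 0.0852
grasp_force: 0.0
```

drive_tool --targets '[{"dx":-0.076,"dy":-0.033,"dz":0.03,"ax":0,"ay":0,"az":0,"fingers":0},{"dx":-0.076,"dy":-0.033,"dz":0.07,"ax":0,"ay":0,"az":0,"fingers":0},{"dx":-0.076,"dy":-0.033,"dz":0.09,"ax":0,"ay":0,"az":0,"fingers":0},{"dx":-0.076,"dy":-0.033,"dz":0.13,"ax":0,"ay":0,"az":0,"fingers":0},{"dx":-0.076,"dy":-0.033,"dz":0.16,"ax":0,"ay":0,"az":0,"fingers":0},{"dx":-0.076,"dy":-0.033,"dz":0.187,"ax":0,"ay":0,"az":0,"fingers":0},{"dx":-0.076,"dy":-0.033,"dz":0.187,"ax":0,"ay":0,"az":0,"fingers":0.2},{"dx":-0.076,"dy":-0.033,"dz":0.187,"ax":0,"ay":0,"az":0,"fingers":0.6}]'

```text
t: 1.43
tool_pos: [0.4366, 0.2839, 0.0039]
orientation: [-0.001, 0.159, 0.987, -0.001]
wrist_force: [-0.1, 0.8, -0.5]
width: 0.0637
grasp_force: 0.0
```

drive_tool --targets '[{"dx":0,"dy":0,"dz":0,"ax":0,"ay":0,"az":0,"fingers":1},{"dx":0,"dy":0,"dz":0,"ax":0,"ay":0,"az":0,"fingers":1},{"dx":0,"dy":0,"dz":0,"ax":0,"ay":0,"az":0,"fingers":1},{"dx":0,"dy":0,"dz":0,"ax":0,"ay":0,"az":0,"fingers":1},{"dx":0,"dy":0,"dz":0,"ax":0,"ay":0,"az":0,"fingers":1},{"dx":0,"dy":0,"dz":0,"ax":0,"ay":0,"az":0,"fingers":1}]'

```text
t: 1.93
tool_pos: [0.4384, 0.2846, 0.0063]
orientation: [0.001, 0.159, 0.987, 0.001]
wrist_force: [-1.2, 0.7, 7.5]
width: 0.0291
grasp_force: 40.0
```

drive_tool --targets '[{"dx":0,"dy":0,"dz":-0.03,"ax":0,"ay":0,"az":0,"fingers":1},{"dx":0,"dy":0,"dz":-0.07,"ax":0,"ay":0,"az":0,"fingers":1},{"dx":0,"dy":0,"dz":-0.11,"ax":0,"ay":0,"az":0,"fingers":1},{"dx":-0.03,"dy":-0.02,"dz":-0.13,"ax":0,"ay":0,"az":-0.02,"fingers":1},{"dx":-0.06,"dy":-0.04,"dz":-0.14,"ax":0,"ay":0,"az":-0.06,"fingers":1},{"dx":-0.09,"dy":-0.06,"dz":-0.14,"ax":0,"ay":0,"az":-0.1,"fingers":1},{"dx":-0.12,"dy":-0.08,"dz":-0.14,"ax":0,"ay":0,"az":-0.1,"fingers":1},{"dx":-0.12,"dy":-0.08,"dz":-0.14,"ax":0,"ay":0,"az":-0.1,"fingers":1}]' --squeeze 60

```text
t: 2.6
tool_pos: [0.5297, 0.1662, 0.1462]
orientation: [0.002, 0.004, 1.0, -0.0]
wrist_force: [-0.3, -0.8, 0.2]
width: 0.0285
grasp_force: 60.2
```

```bash
python3 - <<'E'
from h import *
print(env.state()['width'])
plan([[slot(45,30,140)],[slot(45,30,14)],[slot(45,30,160)],])
E
```

```text
0.028521270366293896
now [529.7 166.2 146.2  89.6] tilt 0.26
call:
  dx -0.059 dy -0.067 dz 0.006 az -0.074 | 90mm 13deg
call:
  dx -0.000 dy 0.000 dz 0.126 az -0.000 | 126mm 0deg
call:
  dx -0.000 dy 0.000 dz -0.146 az -0.000 | 146mm 0deg
end [588.16675026  98.28909105 160.         102.9       ]
```

drive_tool --targets '[{"dx":-0.03,"dy":-0.034,"dz":0,"ax":0,"ay":0,"az":-0.037,"fingers":1},{"dx":-0.059,"dy":-0.067,"dz":0.006,"ax":0,"ay":0,"az":-0.074,"fingers":1},{"dx":-0.059,"dy":-0.067,"dz":0.02,"ax":0,"ay":0,"az":-0.074,"fingers":1},{"dx":-0.059,"dy":-0.067,"dz":0.06,"ax":0,"ay":0,"az":-0.074,"fingers":1},{"dx":-0.059,"dy":-0.067,"dz":0.1,"ax":0,"ay":0,"az":-0.074,"fingers":1},{"dx":-0.059,"dy":-0.067,"dz":0.131,"ax":0,"ay":0,"az":-0.074,"fingers":1},{"dx":-0.059,"dy":-0.067,"dz":0.131,"ax":0,"ay":0,"az":-0.074,"fingers":1},{"dx":-0.059,"dy":-0.067,"dz":0.131,"ax":0,"ay":0,"az":-0.074,"fingers":1}]'

```text
t: 3.27
tool_pos: [0.5844, 0.1031, 0.0132]
orientation: [-0.001, -0.113, 0.994, 0.0]
wrist_force: [0.6, 0.3, 0.2]
width: 0.0287
grasp_force: 68.0
```

drive_tool --targets '[{"dx":0,"dy":0,"dz":0,"ax":0,"ay":0,"az":0,"fingers":0.5},{"dx":0,"dy":0,"dz":0,"ax":0,"ay":0,"az":0,"fingers":0.5},{"dx":0,"dy":0,"dz":0,"ax":0,"ay":0,"az":0,"fingers":0.5},{"dx":0,"dy":0,"dz":-0.04,"ax":0,"ay":0,"az":0,"fingers":0.5},{"dx":0,"dy":0,"dz":-0.08,"ax":0,"ay":0,"az":0,"fingers":0.5},{"dx":0,"dy":0,"dz":-0.12,"ax":0,"ay":0,"az":0,"fingers":0.5},{"dx":0,"dy":0,"dz":-0.146,"ax":0,"ay":0,"az":0,"fingers":0},{"dx":0,"dy":0,"dz":-0.146,"ax":0,"ay":0,"az":0,"fingers":0}]'

```text
t: 3.93
tool_pos: [0.5875, 0.1033, 0.1664]
orientation: [0.005, -0.113, 0.994, -0.0]
wrist_force: [-0.2, 0.2, -0.0]
width: 0.0657
grasp_force: 0.0
```

```bash
python3 - <<'E'
from h import *
f,W,c=cap('top'); comps(f,W,reg=(.25,.65,-.05,.45))
plan([[(324,283,120,30.5)],[(567,386,120,15.4)]])
E
```

```text
px [320. 184.] c [553.  -5.] sz [193.  27.] ang 12.8 z 55 rgb [175 171 171]
px [236. 174.] c [581. 282.] sz [49. 25.] ang 0.6 z 30 rgb [ 57 131  62]
px [205. 180.] c [568. 387.] sz [64. 31.] ang -73.6 z 30 rgb [112 109 105]
px [203. 211.] c [456. 396.] sz [63. 33.] ang 25.7 z 29 rgb [130 125 122]
px [197. 249.] c [328. 415.] sz [65. 32.] ang 48.5 z 29 rgb [139  44  32]
px [231. 252.] c [317. 294.] sz [35. 29.] ang -58.9 z 29 rgb [118 116 115]
now [586.3 103.1 163.2 103. ] tilt 0.39
call:
  dx 0.215 dy 0.234 dz 0.043 az 0.403 | 321mm -73deg
call:
  dx -0.035 dy 0.262 dz -0.000 az 0.084 | 264mm -15deg
end [567.  386.  120.   15.4]
```

```bash
python3 - <<'E'
from h import *
plan([[(456,398,110,114.5)],[(456,398,5,114.5)],[(456,398,150,114.5)],[slot(45,-30,150)],[slot(45,-30,14)]])
E
```

```text
now [586.3 103.1 163.2 103. ] tilt 0.39
call:
  dx 0.061 dy 0.317 dz 0.053 az -0.064 | 327mm 11deg
call:
  dx -0.000 dy 0.000 dz 0.105 az -0.000 | 105mm 0deg
call:
  dx -0.000 dy 0.000 dz -0.145 az -0.000 | 145mm 0deg
call:
  dx 0.016 dy -0.386 dz -0.000 az 0.064 | 387mm -12deg
call:
  dx -0.000 dy 0.000 dz 0.136 az -0.000 | 136mm 0deg
end [601.56175722  39.80341939  14.         102.9       ]
```

drive_tool --targets '[{"dx":0.061,"dy":0.317,"dz":0.0,"ax":0,"ay":0,"az":-0.064,"fingers":0},{"dx":0.061,"dy":0.317,"dz":0.0,"ax":0,"ay":0,"az":-0.064,"fingers":0},{"dx":0.061,"dy":0.317,"dz":0.0,"ax":0,"ay":0,"az":-0.064,"fingers":0},{"dx":0.061,"dy":0.317,"dz":0.05,"ax":0,"ay":0,"az":-0.064,"fingers":0},{"dx":0.061,"dy":0.317,"dz":0.05,"ax":0,"ay":0,"az":-0.064,"fingers":0},{"dx":0.061,"dy":0.317,"dz":0.05,"ax":0,"ay":0,"az":-0.064,"fingers":0},{"dx":0.061,"dy":0.317,"dz":0.053,"ax":0,"ay":0,"az":-0.064,"fingers":0},{"dx":0.061,"dy":0.317,"dz":0.053,"ax":0,"ay":0,"az":-0.064,"fingers":0}]'

```text
t: 4.65
tool_pos: [0.4522, 0.3997, 0.1051]
orientation: [-0.0, -0.213, 0.977, -0.0]
wrist_force: [0.5, 0.7, 0.5]
width: 0.0856
grasp_force: 0.0
```

```bash
python3 - <<'E'
from h import *
f,W,c=cap('scene'); comps(f,W,reg=(.25,.65,.2,.45))
plan([[(456,398,5,114.5)]])
E
```

```text
px [433. 239.] c [322. 283.] sz [65. 33.] ang -59.8 z 30 rgb [111 116 115]
px [380. 294.] c [573. 269.] sz [67. 30.] ang 33.0 z 30 rgb [ 31 104  49]
px [443. 294.] c [453. 401.] sz [67. 31.] ang 23.8 z 29 rgb [167 175 179]
px [418. 320.] c [567. 390.] sz [64. 32.] ang -73.5 z 29 rgb [115 123 126]
now [449.1 403.8 103.1 114.7] tilt 0.19
call:
  dx -0.004 dy -0.008 dz 0.098 az 0.001 | 99mm -0deg
end [456.  398.    5.  114.5]
```

drive_tool --targets '[{"dx":-0.004,"dy":-0.008,"dz":0.0,"ax":0,"ay":0,"az":0,"fingers":0},{"dx":-0.004,"dy":-0.008,"dz":0.04,"ax":0,"ay":0,"az":0,"fingers":0},{"dx":-0.004,"dy":-0.008,"dz":0.075,"ax":0,"ay":0,"az":0,"fingers":0},{"dx":-0.004,"dy":-0.008,"dz":0.097,"ax":0,"ay":0,"az":0,"fingers":0},{"dx":-0.004,"dy":-0.008,"dz":0.097,"ax":0,"ay":0,"az":0,"fingers":0},{"dx":-0.004,"dy":-0.008,"dz":0.097,"ax":0,"ay":0,"az":0,"fingers":0.5},{"dx":-0.004,"dy":-0.008,"dz":0.097,"ax":0,"ay":0,"az":0,"fingers":1},{"dx":-0.004,"dy":-0.008,"dz":0.097,"ax":0,"ay":0,"az":0,"fingers":1}]'

```text
t: 5.37
tool_pos: [0.4621, 0.3928, 0.0112]
orientation: [0.001, -0.212, 0.977, 0.001]
wrist_force: [-0.6, 0.7, 0.9]
width: 0.0514
grasp_force: 0.0
```

drive_tool --targets '[{"dx":0,"dy":0,"dz":0,"ax":0,"ay":0,"az":0,"fingers":1},{"dx":0,"dy":0,"dz":0,"ax":0,"ay":0,"az":0,"fingers":1},{"dx":0,"dy":0,"dz":0,"ax":0,"ay":0,"az":0,"fingers":1},{"dx":0,"dy":0,"dz":0,"ax":0,"ay":0,"az":0,"fingers":1},{"dx":0,"dy":0,"dz":-0.04,"ax":0,"ay":0,"az":0,"fingers":1},{"dx":0,"dy":0,"dz":-0.08,"ax":0,"ay":0,"az":0,"fingers":1},{"dx":0,"dy":0,"dz":-0.12,"ax":0,"ay":0,"az":0,"fingers":1},{"dx":0,"dy":0,"dz":-0.145,"ax":0,"ay":0,"az":0,"fingers":1}]'

```text
t: 6.03
tool_pos: [0.4619, 0.3931, 0.1591]
orientation: [0.002, -0.212, 0.977, 0.001]
wrist_force: [0.6, 0.4, 0.6]
width: 0.0285
grasp_force: 59.5
```

drive_tool --targets '[{"dx":0.015,"dy":-0.3,"dz":0,"ax":0,"ay":0,"az":0.064,"fingers":1},{"dx":0.015,"dy":-0.3,"dz":0,"ax":0,"ay":0,"az":0.064,"fingers":1},{"dx":0.015,"dy":-0.3,"dz":0,"ax":0,"ay":0,"az":0.064,"fingers":1},{"dx":0.015,"dy":-0.3,"dz":0,"ax":0,"ay":0,"az":0.064,"fingers":1},{"dx":0.015,"dy":-0.3,"dz":0,"ax":0,"ay":0,"az":0.064,"fingers":1},{"dx":0.015,"dy":-0.3,"dz":0,"ax":0,"ay":0,"az":0.064,"fingers":1},{"dx":0.015,"dy":-0.3,"dz":0,"ax":0,"ay":0,"az":0.064,"fingers":1},{"dx":0.015,"dy":-0.3,"dz":0,"ax":0,"ay":0,"az":0.064,"fingers":1}]'

```text
t: 6.7
tool_pos: [0.5737, 0.1082, 0.1551]
orientation: [0.001, -0.111, 0.994, -0.001]
wrist_force: [0.1, -0.4, -0.4]
width: 0.0287
grasp_force: 59.6
```

drive_tool --targets '[{"dx":0,"dy":-0.03,"dz":0,"ax":0,"ay":0,"az":0,"fingers":1},{"dx":0,"dy":-0.06,"dz":0,"ax":0,"ay":0,"az":0,"fingers":1},{"dx":0,"dy":-0.08,"dz":0,"ax":0,"ay":0,"az":0,"fingers":1},{"dx":0,"dy":-0.08,"dz":0,"ax":0,"ay":0,"az":0,"fingers":1},{"dx":0,"dy":-0.08,"dz":0,"ax":0,"ay":0,"az":0,"fingers":1},{"dx":0,"dy":-0.08,"dz":0,"ax":0,"ay":0,"az":0,"fingers":1}]'

```text
t: 7.2
tool_pos: [0.5897, 0.0359, 0.1546]
orientation: [0.0, -0.113, 0.994, 0.0]
wrist_force: [-0.0, 0.3, -1.2]
width: 0.0283
grasp_force: 59.6
```

```bash
python3 - <<'E'
from h import *
print(env.state()['width'])
plan([[slot(45,-30,14)]])
E
```

```text
0.02830971103777576
now [589.7  35.9 154.6 103. ] tilt 0.02
call:
  dx -0.012 dy 0.001 dz 0.141 az 0.001 | 141mm -0deg
end [601.56175722  39.80341939  14.         102.9       ]
```

drive_tool --targets '[{"dx":-0.012,"dy":0.001,"dz":0.03,"ax":0,"ay":0,"az":0,"fingers":1},{"dx":-0.012,"dy":0.001,"dz":0.07,"ax":0,"ay":0,"az":0,"fingers":1},{"dx":-0.012,"dy":0.001,"dz":0.11,"ax":0,"ay":0,"az":0,"fingers":1},{"dx":-0.012,"dy":0.001,"dz":0.136,"ax":0,"ay":0,"az":0,"fingers":1},{"dx":-0.012,"dy":0.001,"dz":0.136,"ax":0,"ay":0,"az":0,"fingers":1},{"dx":-0.012,"dy":0.001,"dz":0.136,"ax":0,"ay":0,"az":0,"fingers":1},{"dx":-0.012,"dy":0.001,"dz":0.136,"ax":0,"ay":0,"az":0,"fingers":1}]'

```text
t: 7.78
tool_pos: [0.6015, 0.0399, 0.0189]
orientation: [0.0, -0.114, 0.994, -0.0]
wrist_force: [0.0, 0.4, -0.7]
width: 0.0283
grasp_force: 74.6
```

drive_tool --targets '[{"dx":0,"dy":0,"dz":0,"ax":0,"ay":0,"az":0,"fingers":0.5},{"dx":0,"dy":0,"dz":0,"ax":0,"ay":0,"az":0,"fingers":0.5},{"dx":0,"dy":0,"dz":0,"ax":0,"ay":0,"az":0,"fingers":0.5},{"dx":0,"dy":0,"dz":-0.04,"ax":0,"ay":0,"az":0,"fingers":0.5},{"dx":0,"dy":0,"dz":-0.08,"ax":0,"ay":0,"az":0,"fingers":0.5},{"dx":0,"dy":0,"dz":-0.12,"ax":0,"ay":0,"az":0,"fingers":0.5},{"dx":0,"dy":0,"dz":-0.14,"ax":0,"ay":0,"az":0,"fingers":0},{"dx":0,"dy":0,"dz":-0.14,"ax":0,"ay":0,"az":0,"fingers":0}]'

```text
t: 8.45
tool_pos: [0.6037, 0.039, 0.1641]
orientation: [0.004, -0.113, 0.994, -0.001]
wrist_force: [0.7, 0.6, 0.5]
width: 0.0651
grasp_force: 0.0
```

drive_tool --targets '[{"dx":0,"dy":0,"dz":0,"ax":0,"ay":0,"az":0,"fingers":0},{"dx":0,"dy":0,"dz":0,"ax":0,"ay":0,"az":0,"fingers":0}]'

```text
t: 8.62
tool_pos: [0.6007, 0.0389, 0.1575]
orientation: [-0.001, -0.113, 0.994, 0.0]
wrist_force: [-0.7, 0.3, -0.1]
width: 0.0856
grasp_force: 0.0
```

```bash
python3 - <<'E'
from h import *
f,W,c=cap('scene'); comps(f,W,reg=(.25,.68,-.05,.45))
A=(566,388)
plan([[(*A,110,16)],[(*A,9,16)]])
E
```

```text
px [331. 207.] c [447. -27.] sz [58. 16.] ang 62.4 z 60 rgb [20 24 29]
px [326. 252.] c [550.  61.] sz [225. 152.] ang 12.8 z 57 rgb [124 128 127]
px [390. 221.] c [358. 152.] sz [45. 22.] ang -59.5 z 56 rgb [134 133 123]
px [433. 239.] c [323. 285.] sz [65. 33.] ang -56.8 z 29 rgb [123 131 133]
px [472. 267.] c [325. 418.] sz [65. 32.] ang 47.6 z 29 rgb [154  32  30]
px [379. 294.] c [573. 268.] sz [66. 30.] ang 32.7 z 29 rgb [ 54 151  76]
px [418. 320.] c [567. 390.] sz [64. 33.] ang -76.9 z 29 rgb [203 211 213]
px [375. 338.] c [677. 330.] sz [32.  7.] ang -85.5 z 13 rgb [213 139  82]
now [600.6  39.  157.  103. ] tilt 0.12
call:
  dx -0.045 dy 0.348 dz 0.047 az 0.483 | 354mm -87deg
call:
  dx 0.000 dy 0.000 dz 0.101 az -0.000 | 101mm 0deg
end [566. 388.   9.  16.]
```

drive_tool --targets '[{"dx":-0.02,"dy":0.17,"dz":0,"ax":0,"ay":0,"az":0.26,"fingers":0},{"dx":-0.02,"dy":0.17,"dz":0,"ax":0,"ay":0,"az":0.26,"fingers":0},{"dx":-0.02,"dy":0.17,"dz":0,"ax":0,"ay":0,"az":0.26,"fingers":0},{"dx":-0.02,"dy":0.17,"dz":0,"ax":0,"ay":0,"az":0.26,"fingers":0},{"dx":-0.02,"dy":0.17,"dz":0,"ax":0,"ay":0,"az":0.26,"fingers":0},{"dx":-0.02,"dy":0.17,"dz":0,"ax":0,"ay":0,"az":0.26,"fingers":0},{"dx":-0.02,"dy":0.17,"dz":0,"ax":0,"ay":0,"az":0.26,"fingers":0},{"dx":-0.02,"dy":0.17,"dz":0,"ax":0,"ay":0,"az":0.26,"fingers":0}]'

```text
t: 9.33
tool_pos: [0.5818, 0.2094, 0.1566]
orientation: [-0.001, 0.292, 0.956, -0.001]
wrist_force: [-1.1, -0.3, -0.1]
width: 0.0857
grasp_force: 0.0
```

```bash
python3 - <<'E'
from h import *
A=(566,388)
plan([[(*A,100,15)],[(*A,8,15)]],np.array([601+.02*0+np.cos(np.radians(103))*170+.02*np.sin(np.radians(103))*1000,39+np.sin(np.radians(103))*170-20*np.cos(np.radians(103)),157,103-46.8]))
print(cur())
E
```

```text
call:
  dx 0.113 dy 0.140 dz 0.057 az 0.229 | 188mm -41deg
call:
  dx 0.000 dy 0.000 dz 0.092 az -0.000 | 92mm 0deg
end [566. 388.   8.  15.]
(array([581.8138938 , 209.35268112, 156.6432452 ,  55.99580459]), np.float64(0.15180534873779866))
```

drive_tool --targets '[{"dx":0.113,"dy":0.14,"dz":0,"ax":0,"ay":0,"az":0.229,"fingers":0},{"dx":0.113,"dy":0.14,"dz":0,"ax":0,"ay":0,"az":0.229,"fingers":0},{"dx":0.113,"dy":0.14,"dz":0.0,"ax":0,"ay":0,"az":0.229,"fingers":0},{"dx":0.113,"dy":0.14,"dz":0.0,"ax":0,"ay":0,"az":0.229,"fingers":0},{"dx":0.113,"dy":0.14,"dz":0.03,"ax":0,"ay":0,"az":0.229,"fingers":0},{"dx":0.113,"dy":0.14,"dz":0.06,"ax":0,"ay":0,"az":0.229,"fingers":0},{"dx":0.113,"dy":0.14,"dz":0.06,"ax":0,"ay":0,"az":0.229,"fingers":0},{"dx":0.113,"dy":0.14,"dz":0.06,"ax":0,"ay":0,"az":0.229,"fingers":0}]'

```text
t: 10.0
tool_pos: [0.5657, 0.3874, 0.0964]
orientation: [-0.001, 0.607, 0.795, -0.002]
wrist_force: [-0.1, 0.5, 1.6]
width: 0.0854
grasp_force: 0.0
```

drive_tool --targets '[{"dx":0,"dy":0,"dz":0.03,"ax":0,"ay":0,"az":0,"fingers":0},{"dx":0,"dy":0,"dz":0.06,"ax":0,"ay":0,"az":0,"fingers":0},{"dx":0,"dy":0,"dz":0.088,"ax":0,"ay":0,"az":0,"fingers":0},{"dx":0,"dy":0,"dz":0.088,"ax":0,"ay":0,"az":0,"fingers":0},{"dx":0,"dy":0,"dz":0.088,"ax":0,"ay":0,"az":0,"fingers":0.5},{"dx":0,"dy":0,"dz":0.088,"ax":0,"ay":0,"az":0,"fingers":1},{"dx":0,"dy":0,"dz":0.088,"ax":0,"ay":0,"az":0,"fingers":1},{"dx":0,"dy":0,"dz":0.088,"ax":0,"ay":0,"az":0,"fingers":1}]'

```text
t: 10.67
tool_pos: [0.5676, 0.3888, 0.0126]
orientation: [0.001, 0.609, 0.793, 0.001]
wrist_force: [0.2, 0.5, 0.6]
width: 0.0387
grasp_force: 0.0
```

drive_tool --targets '[{"dx":0,"dy":0,"dz":0,"ax":0,"ay":0,"az":0,"fingers":1},{"dx":0,"dy":0,"dz":0,"ax":0,"ay":0,"az":0,"fingers":1},{"dx":0,"dy":0,"dz":0,"ax":0,"ay":0,"az":0,"fingers":1},{"dx":0,"dy":0,"dz":0,"ax":0,"ay":0,"az":0,"fingers":1},{"dx":0,"dy":0,"dz":0,"ax":0,"ay":0,"az":0,"fingers":1}]'

```text
t: 11.08
tool_pos: [0.5675, 0.3888, 0.0124]
orientation: [0.001, 0.609, 0.793, 0.001]
wrist_force: [-1.3, -1.1, 7.9]
width: 0.0284
grasp_force: 61.1
```

```bash
python3 - <<'E'
from h import *
s=env.state();print(s['width'],s['grasp_force'])
p,_=cur()
plan([[(p[0],p[1],150,p[3])],[(575,240,150,57)],[slot(-42,30,150)],[slot(-42,30,15)]])
E
```

```text
0.028396199493364166 61.08094811439514
now [567.5 388.8  12.4  15. ] tilt 0.16
call:
  dx 0.000 dy 0.000 dz -0.138 az -0.000 | 138mm 0deg
call:
  dx -0.146 dy -0.031 dz -0.000 az -0.233 | 149mm 42deg
call:
  dx -0.028 dy -0.174 dz -0.000 az -0.255 | 176mm 46deg
call:
  dx -0.000 dy 0.000 dz 0.135 az -0.000 | 135mm 0deg
end [503.36252636  78.86633095  15.         102.9       ]
```

drive_tool --targets '[{"dx":0,"dy":0,"dz":-0.04,"ax":0,"ay":0,"az":0,"fingers":1},{"dx":0,"dy":0,"dz":-0.08,"ax":0,"ay":0,"az":0,"fingers":1},{"dx":0,"dy":0,"dz":-0.12,"ax":0,"ay":0,"az":0,"fingers":1},{"dx":0,"dy":0,"dz":-0.138,"ax":0,"ay":0,"az":0,"fingers":1},{"dx":0,"dy":0,"dz":-0.138,"ax":0,"ay":0,"az":0,"fingers":1}]'

```text
t: 11.5
tool_pos: [0.5686, 0.3896, 0.1548]
orientation: [0.002, 0.609, 0.793, 0.004]
wrist_force: [0.8, 0.3, -0.3]
width: 0.0287
grasp_force: 60.0
```

drive_tool --targets '[{"dx":-0.146,"dy":-0.031,"dz":0,"ax":0,"ay":0,"az":-0.233,"fingers":1},{"dx":-0.146,"dy":-0.031,"dz":0,"ax":0,"ay":0,"az":-0.233,"fingers":1},{"dx":-0.146,"dy":-0.031,"dz":0,"ax":0,"ay":0,"az":-0.233,"fingers":1},{"dx":-0.146,"dy":-0.031,"dz":0,"ax":0,"ay":0,"az":-0.233,"fingers":1},{"dx":-0.146,"dy":-0.031,"dz":0,"ax":0,"ay":0,"az":-0.233,"fingers":1},{"dx":-0.146,"dy":-0.031,"dz":0,"ax":0,"ay":0,"az":-0.233,"fingers":1},{"dx":-0.146,"dy":-0.031,"dz":0,"ax":0,"ay":0,"az":-0.233,"fingers":1},{"dx":-0.146,"dy":-0.031,"dz":0,"ax":0,"ay":0,"az":-0.233,"fingers":1}]'

```text
t: 12.17
tool_pos: [0.5741, 0.2392, 0.1479]
orientation: [-0.0, 0.286, 0.958, -0.0]
wrist_force: [0.1, -0.3, -0.7]
width: 0.0284
grasp_force: 60.0
```

drive_tool --targets '[{"dx":-0.028,"dy":-0.174,"dz":0,"ax":0,"ay":0,"az":-0.255,"fingers":1},{"dx":-0.028,"dy":-0.174,"dz":0,"ax":0,"ay":0,"az":-0.255,"fingers":1},{"dx":-0.028,"dy":-0.174,"dz":0,"ax":0,"ay":0,"az":-0.255,"fingers":1},{"dx":-0.028,"dy":-0.174,"dz":0,"ax":0,"ay":0,"az":-0.255,"fingers":1},{"dx":-0.028,"dy":-0.174,"dz":0,"ax":0,"ay":0,"az":-0.255,"fingers":1},{"dx":-0.028,"dy":-0.174,"dz":0,"ax":0,"ay":0,"az":-0.255,"fingers":1},{"dx":-0.028,"dy":-0.174,"dz":0,"ax":0,"ay":0,"az":-0.255,"fingers":1},{"dx":-0.028,"dy":-0.174,"dz":0,"ax":0,"ay":0,"az":-0.255,"fingers":1}]'

```text
t: 12.83
tool_pos: [0.5027, 0.0782, 0.1482]
orientation: [-0.0, -0.111, 0.994, -0.0]
wrist_force: [-0.3, -0.4, 0.0]
width: 0.0286
grasp_force: 60.0
```

```bash
python3 - <<'E'
from h import *
s=env.state();print(s['width'],s['grasp_force'])
plan([[slot(-42,30,20)]])
f,W,c=cap('scene'); save(f,'s1.png',(200,120,500,345),2.6)
E
```

```text
0.028644764760300718 60.00690937042236
now [502.7  78.2 148.2 102.8] tilt 0.0
call:
  dx -0.001 dy 0.001 dz 0.128 az -0.001 | 128mm 0deg
end [503.36252636  78.86633095  20.         102.9       ]
```

View pics/s1.png

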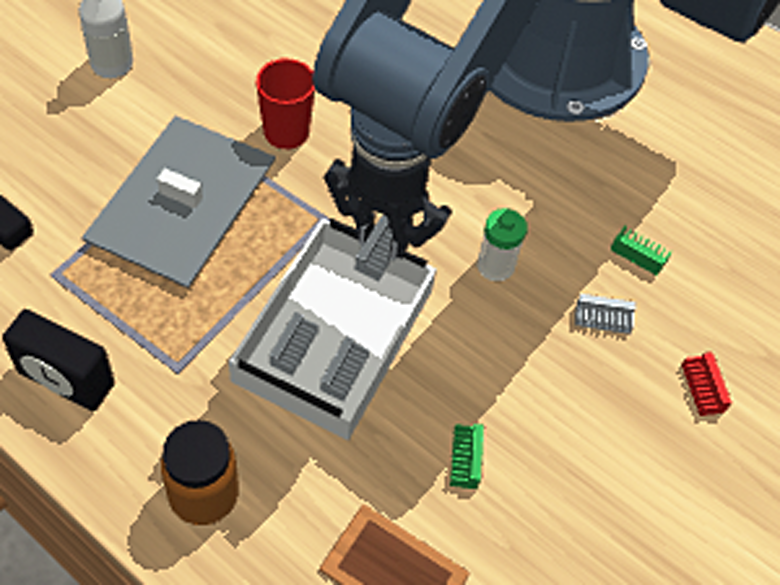

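Two guards lie flat in the box, at about (297,343) and (345,366) in the crop. The third is held over the near half, and the last grey one is at (604,315).

drive_tool --targets '[{"dx":-0.001,"dy":0.001,"dz":0.03,"ax":0,"ay":0,"az":0,"fingers":1},{"dx":-0.001,"dy":0.001,"dz":0.07,"ax":0,"ay":0,"az":0,"fingers":1},{"dx":-0.001,"dy":0.001,"dz":0.1,"ax":0,"ay":0,"az":0,"fingers":1},{"dx":-0.001,"dy":0.001,"dz":0.128,"ax":0,"ay":0,"az":0,"fingers":1},{"dx":-0.001,"dy":0.001,"dz":0.128,"ax":0,"ay":0,"az":0,"fingers":1},{"dx":-0.001,"dy":0.001,"dz":0.128,"ax":0,"ay":0,"az":0,"fingers":1},{"dx":-0.001,"dy":0.001,"dz":0.128,"ax":0,"ay":0,"az":0,"fingers":0.5},{"dx":-0.001,"dy":0.001,"dz":0.128,"ax":0,"ay":0,"az":0,"fingers":0.5}]'

```text
t: 13.55
tool_pos: [0.5042, 0.0796, 0.0215]
orientation: [0.001, -0.111, 0.994, -0.0]
wrist_force: [-0.2, -0.4, 0.4]
width: 0.0423
grasp_force: 0.0
```

drive_tool --targets '[{"dx":0,"dy":0,"dz":0,"ax":0,"ay":0,"az":0,"fingers":0.5},{"dx":0,"dy":0,"dz":-0.04,"ax":0,"ay":0,"az":0,"fingers":0.5},{"dx":0,"dy":0,"dz":-0.08,"ax":0,"ay":0,"az":0,"fingers":0.5},{"dx":0,"dy":0,"dz":-0.12,"ax":0,"ay":0,"az":0,"fingers":0},{"dx":0,"dy":0,"dz":-0.13,"ax":0,"ay":0,"az":0,"fingers":0},{"dx":0,"dy":0,"dz":-0.13,"ax":0,"ay":0,"az":0,"fingers":0},{"dx":0,"dy":0,"dz":-0.13,"ax":0,"ay":0,"az":0,"fingers":0}]'

```text
t: 14.13
tool_pos: [0.5036, 0.0794, 0.1508]
orientation: [0.001, -0.111, 0.994, -0.0]
wrist_force: [0.4, 0.8, -0.6]
width: 0.0854
grasp_force: 0.0
```

```bash
python3 - <<'E'
from h import *
f,W,c=cap('scene'); comps(f,W,reg=(.25,.64,.2,.45))
D=(323,283.5)
plan([[(410,190,150,66)],[(*D,105,32)],[(*D,9,32)],[(*D,155,32)],[(410,190,155,66)],[slot(-42,-30,155)],[slot(-42,-30,20)]])
E
```

```text
px [433. 239.] c [323. 284.] sz [64. 35.] ang -58.2 z 30 rgb [120 124 128]
px [472. 267.] c [325. 418.] sz [67. 32.] ang 49.6 z 30 rgb [148  30  29]
px [379. 294.] c [573. 269.] sz [66. 30.] ang 33.5 z 29 rgb [ 43 120  60]
now [503.1  79.4 149.8 102.8] tilt 0.03
call:
  dx 0.066 dy 0.129 dz -0.000 az 0.204 | 145mm -37deg
call:
  dx 0.118 dy 0.050 dz 0.045 az 0.189 | 135mm -34deg
call:
  dx 0.000 dy 0.000 dz 0.096 az -0.000 | 96mm 0deg
call:
  dx 0.000 dy 0.000 dz -0.146 az -0.000 | 146mm 0deg
call:
  dx -0.125 dy 0.024 dz -0.000 az -0.189 | 128mm 34deg
call:
  dx -0.167 dy -0.112 dz -0.000 az -0.205 | 200mm 37deg
call:
  dx -0.000 dy 0.000 dz 0.135 az -0.000 | 135mm 0deg
end [516.75753332  20.3806593   20.         102.9       ]
```

drive_tool --targets '[{"dx":0.066,"dy":0.129,"dz":0,"ax":0,"ay":0,"az":0.204,"fingers":0},{"dx":0.066,"dy":0.129,"dz":0,"ax":0,"ay":0,"az":0.204,"fingers":0},{"dx":0.066,"dy":0.129,"dz":0,"ax":0,"ay":0,"az":0.204,"fingers":0},{"dx":0.066,"dy":0.129,"dz":0,"ax":0,"ay":0,"az":0.204,"fingers":0},{"dx":0.066,"dy":0.129,"dz":0,"ax":0,"ay":0,"az":0.204,"fingers":0},{"dx":0.066,"dy":0.129,"dz":0,"ax":0,"ay":0,"az":0.204,"fingers":0},{"dx":0.066,"dy":0.129,"dz":0,"ax":0,"ay":0,"az":0.204,"fingers":0}]'

```text
t: 14.77
tool_pos: [0.4096, 0.1907, 0.149]
orientation: [-0.001, 0.208, 0.978, -0.001]
wrist_force: [-0.7, -0.8, -0.3]
width: 0.0859
grasp_force: 0.0
```

drive_tool --targets '[{"dx":0.118,"dy":0.05,"dz":0,"ax":0,"ay":0,"az":0.189,"fingers":0},{"dx":0.118,"dy":0.05,"dz":0,"ax":0,"ay":0,"az":0.189,"fingers":0},{"dx":0.118,"dy":0.05,"dz":0,"ax":0,"ay":0,"az":0.189,"fingers":0},{"dx":0.118,"dy":0.05,"dz":0,"ax":0,"ay":0,"az":0.189,"fingers":0},{"dx":0.118,"dy":0.05,"dz":0.02,"ax":0,"ay":0,"az":0.189,"fingers":0},{"dx":0.118,"dy":0.05,"dz":0.045,"ax":0,"ay":0,"az":0.189,"fingers":0},{"dx":0.118,"dy":0.05,"dz":0.045,"ax":0,"ay":0,"az":0.189,"fingers":0},{"dx":0.118,"dy":0.05,"dz":0.045,"ax":0,"ay":0,"az":0.189,"fingers":0}]'

```text
t: 15.43
tool_pos: [0.3223, 0.2833, 0.1043]
orientation: [-0.001, 0.483, 0.876, -0.002]
wrist_force: [0.5, -0.9, 0.6]
width: 0.0853
grasp_force: 0.0
```

drive_tool --targets '[{"dx":0,"dy":0,"dz":0.03,"ax":0,"ay":0,"az":0,"fingers":0},{"dx":0,"dy":0,"dz":0.06,"ax":0,"ay":0,"az":0,"fingers":0},{"dx":0,"dy":0,"dz":0.095,"ax":0,"ay":0,"az":0,"fingers":0},{"dx":0,"dy":0,"dz":0.095,"ax":0,"ay":0,"az":0,"fingers":0},{"dx":0,"dy":0,"dz":0.095,"ax":0,"ay":0,"az":0,"fingers":0.5},{"dx":0,"dy":0,"dz":0.095,"ax":0,"ay":0,"az":0,"fingers":1},{"dx":0,"dy":0,"dz":0.095,"ax":0,"ay":0,"az":0,"fingers":1},{"dx":0,"dy":0,"dz":0.095,"ax":0,"ay":0,"az":0,"fingers":1}]'

```text
t: 16.1
tool_pos: [0.324, 0.2847, 0.0122]
orientation: [0.001, 0.484, 0.875, 0.002]
wrist_force: [-0.3, -0.2, 0.2]
width: 0.0389
grasp_force: 0.0
```

drive_tool --targets '[{"dx":0,"dy":0,"dz":0,"ax":0,"ay":0,"az":0,"fingers":1},{"dx":0,"dy":0,"dz":0,"ax":0,"ay":0,"az":0,"fingers":1},{"dx":0,"dy":0,"dz":0,"ax":0,"ay":0,"az":0,"fingers":1},{"dx":0,"dy":0,"dz":0,"ax":0,"ay":0,"az":0,"fingers":1},{"dx":0,"dy":0,"dz":0,"ax":0,"ay":0,"az":0,"fingers":1}]'

```text
t: 16.52
tool_pos: [0.3238, 0.2846, 0.0121]
orientation: [0.001, 0.484, 0.875, 0.001]
wrist_force: [-2.1, -1.7, 19.1]
width: 0.0285
grasp_force: 58.6
```

drive_tool --targets '[{"dx":0,"dy":0,"dz":-0.04,"ax":0,"ay":0,"az":0,"fingers":1},{"dx":0,"dy":0,"dz":-0.08,"ax":0,"ay":0,"az":0,"fingers":1},{"dx":0,"dy":0,"dz":-0.12,"ax":0,"ay":0,"az":0,"fingers":1},{"dx":0,"dy":0,"dz":-0.146,"ax":0,"ay":0,"az":0,"fingers":1},{"dx":0,"dy":0,"dz":-0.146,"ax":0,"ay":0,"az":0,"fingers":1},{"dx":0,"dy":0,"dz":-0.146,"ax":0,"ay":0,"az":0,"fingers":1}]'

```text
t: 17.02
tool_pos: [0.3235, 0.2844, 0.1581]
orientation: [0.001, 0.484, 0.875, 0.002]
wrist_force: [-0.7, -0.0, -1.0]
width: 0.0286
grasp_force: 60.9
```

drive_tool --targets '[{"dx":-0.125,"dy":0.024,"dz":0,"ax":0,"ay":0,"az":-0.189,"fingers":1},{"dx":-0.125,"dy":0.024,"dz":0,"ax":0,"ay":0,"az":-0.189,"fingers":1},{"dx":-0.125,"dy":0.024,"dz":0,"ax":0,"ay":0,"az":-0.189,"fingers":1},{"dx":-0.125,"dy":0.024,"dz":0,"ax":0,"ay":0,"az":-0.189,"fingers":1},{"dx":-0.125,"dy":0.024,"dz":0,"ax":0,"ay":0,"az":-0.189,"fingers":1},{"dx":-0.125,"dy":0.024,"dz":0,"ax":0,"ay":0,"az":-0.189,"fingers":1},{"dx":-0.125,"dy":0.024,"dz":0,"ax":0,"ay":0,"az":-0.189,"fingers":1}]'

```text
t: 17.6
tool_pos: [0.4092, 0.1902, 0.1553]
orientation: [-0.001, 0.207, 0.978, -0.001]
wrist_force: [-0.1, -0.2, -0.5]
width: 0.0289
grasp_force: 60.9
```

drive_tool --targets '[{"dx":-0.167,"dy":-0.112,"dz":0,"ax":0,"ay":0,"az":-0.205,"fingers":1},{"dx":-0.167,"dy":-0.112,"dz":0,"ax":0,"ay":0,"az":-0.205,"fingers":1},{"dx":-0.167,"dy":-0.112,"dz":0,"ax":0,"ay":0,"az":-0.205,"fingers":1},{"dx":-0.167,"dy":-0.112,"dz":0,"ax":0,"ay":0,"az":-0.205,"fingers":1},{"dx":-0.167,"dy":-0.112,"dz":0,"ax":0,"ay":0,"az":-0.205,"fingers":1},{"dx":-0.167,"dy":-0.112,"dz":0,"ax":0,"ay":0,"az":-0.205,"fingers":1},{"dx":-0.167,"dy":-0.112,"dz":0,"ax":0,"ay":0,"az":-0.205,"fingers":1},{"dx":-0.167,"dy":-0.112,"dz":0,"ax":0,"ay":0,"az":-0.205,"fingers":1}]'

```text
t: 18.27
tool_pos: [0.5164, 0.0207, 0.1554]
orientation: [-0.001, -0.111, 0.994, 0.0]
wrist_force: [0.0, -0.0, -1.2]
width: 0.0284
grasp_force: 60.9
```

```bash
python3 - <<'E'
from h import *
s=env.state();print(s['width'],s['grasp_force'])
plan([[slot(-42,-30,20)]])
E
```

```text
0.028428418203998072 60.90972661972046
now [516.4  20.7 155.4 102.8] tilt 0.11
call:
  dx -0.000 dy -0.000 dz 0.135 az -0.001 | 135mm 0deg
end [516.75753332  20.3806593   20.         102.9       ]
```

drive_tool --targets '[{"dx":0,"dy":0,"dz":0.03,"ax":0,"ay":0,"az":0,"fingers":1},{"dx":0,"dy":0,"dz":0.07,"ax":0,"ay":0,"az":0,"fingers":1},{"dx":0,"dy":0,"dz":0.11,"ax":0,"ay":0,"az":0,"fingers":1},{"dx":0,"dy":0,"dz":0.135,"ax":0,"ay":0,"az":0,"fingers":1},{"dx":0,"dy":0,"dz":0.135,"ax":0,"ay":0,"az":0,"fingers":1},{"dx":0,"dy":0,"dz":0.135,"ax":0,"ay":0,"az":0,"fingers":1},{"dx":0,"dy":0,"dz":0.135,"ax":0,"ay":0,"az":0,"fingers":0.5},{"dx":0,"dy":0,"dz":0.135,"ax":0,"ay":0,"az":0,"fingers":0.5}]'

```text
t: 18.93
tool_pos: [0.5174, 0.0213, 0.0226]
orientation: [0.001, -0.113, 0.994, -0.0]
wrist_force: [-0.1, -0.4, 0.1]
width: 0.0426
grasp_force: 0.0
```

drive_tool --targets '[{"dx":0,"dy":0,"dz":0,"ax":0,"ay":0,"az":0,"fingers":0.5},{"dx":0,"dy":0,"dz":-0.04,"ax":0,"ay":0,"az":0,"fingers":0.5},{"dx":0,"dy":0,"dz":-0.08,"ax":0,"ay":0,"az":0,"fingers":0.5},{"dx":0,"dy":0,"dz":-0.12,"ax":0,"ay":0,"az":0,"fingers":0},{"dx":0,"dy":0,"dz":-0.15,"ax":0,"ay":0,"az":0,"fingers":0},{"dx":0,"dy":0,"dz":-0.15,"ax":0,"ay":0,"az":0,"fingers":0},{"dx":0,"dy":0,"dz":-0.15,"ax":0,"ay":0,"az":0,"fingers":0}]'

```text
t: 19.52
tool_pos: [0.5178, 0.0208, 0.1735]
orientation: [0.002, -0.113, 0.994, -0.0]
wrist_force: [-0.1, 0.1, -0.0]
width: 0.0848
grasp_force: 0.0
```

drive_tool --targets '[{"dx":0.05,"dy":0.25,"dz":0,"ax":0,"ay":0,"az":0,"fingers":0},{"dx":0.05,"dy":0.25,"dz":0,"ax":0,"ay":0,"az":0,"fingers":0},{"dx":0.05,"dy":0.25,"dz":0,"ax":0,"ay":0,"az":0,"fingers":0},{"dx":0.05,"dy":0.25,"dz":0,"ax":0,"ay":0,"az":0,"fingers":0},{"dx":0.05,"dy":0.25,"dz":0,"ax":0,"ay":0,"az":0,"fingers":0},{"dx":0.05,"dy":0.25,"dz":0,"ax":0,"ay":0,"az":0,"fingers":0},{"dx":0.05,"dy":0.25,"dz":0,"ax":0,"ay":0,"az":0,"fingers":0},{"dx":0.05,"dy":0.25,"dz":0,"ax":0,"ay":0,"az":0,"fingers":0}]'

```text
t: 20.18
tool_pos: [0.4105, 0.2546, 0.1703]
orientation: [-0.001, -0.115, 0.993, -0.0]
wrist_force: [-0.2, -1.0, 0.1]
width: 0.0854
grasp_force: 0.0
```

```bash
python3 - <<'E'
from h import *
f,W,c=cap('top'); save(f,'t2.png',(150,100,430,300),2.8); comps(f,W,reg=(.2,.75,-.4,.25))
print('handle'); comps(f,W,.036,.06,reg=(.45,.65,-.3,-.1),amin=10)
f2,W2,_=cap('scene'); print('scene box');comps(f2,W2,.045,.062,reg=(.4,.72,-.06,.2))
print('handle'); comps(f2,W2,.04,.06,reg=(.45,.65,-.3,-.1),amin=10)
plan([])
E
```

```text
px [249. 138.] c [715. 233.] sz [64. 33.] ang 0.8 z 14 rgb [96 65 39]
px [416. 136.] c [ 708. -355.] sz [90. 42.] ang 89.4 z 39 rgb [37 33 32]
px [295. 177.] c [552.  58.] sz [222. 150.] ang 12.8 z 58 rgb [126 122 110]
px [375. 186.] c [ 539. -205.] sz [225. 155.] ang 14.2 z 27 rgb [109 110 110]
px [305. 168.] c [611.  35.] sz [88. 41.] ang 14.3 z 35 rgb [132 134 131]
px [287. 173.] c [587.  99.] sz [71. 52.] ang 28.4 z 34 rgb [97 97 96]
px [310. 192.] c [516.  27.] sz [75. 61.] ang 22.3 z 34 rgb [134 135 133]
px [293. 195.] c [508.  83.] sz [77. 49.] ang 19.3 z 35 rgb [102 102 101]
px [376. 239.] c [ 356. -197.] sz [60. 44.] ang -25.3 z 56 rgb [76 41 29]
handle
px [376. 185.] c [ 537. -207.] sz [52. 18.] ang -75.4 z 56 rgb [193 192 194]
scene box
px [328. 242.] c [550.  61.] sz [225. 151.] ang 12.7 z 60 rgb [110 110 107]
handle
px [269. 190.] c [ 534. -203.] sz [53. 21.] ang -77.3 z 54 rgb [247 248 245]
now [411.8 252.6 170.6 103. ] tilt 0.08
end [411.82042743 252.61443925 170.56663976 103.01854626]
```

View pics/t2.png

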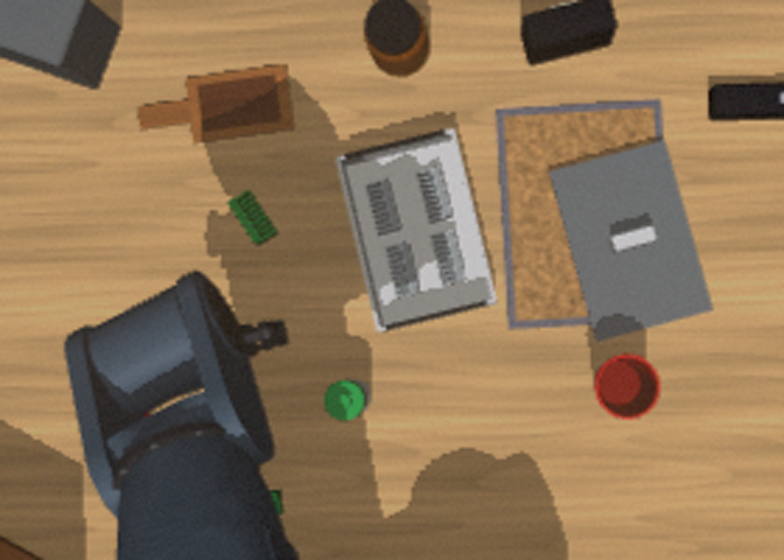

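All four guards lie flat in the box, at about (383,208), (434,196), (401,268) and (446,258). The lid handle is at (633,235). The mat's visible corners are (497,110), (661,101) and (512,328), and I'll use those for its pose.

```bash
cat >> h.py <<'E'
def px2w(c,u,v,z):
    Rm=cv2.Rodrigues(np.array(c['rvec'],float))[0]; t=np.array(c['tvec'],float).ravel()
    d=Rm.T@np.array([(u-c['cx'])/c['fx'],(v-c['cy'])/c['fy'],1]); o=-Rm.T@t
    return (o+d*(z-o[2])/d[2])[:2]*1000
E
python3 - <<'E'
from h import *
f,W,c=cap('top')
A,B,C=[px2w(c,150+(u)/2.8,100+(v)/2.8,.002) for u,v in((497,109),(662,100),(511,329))]
print(A,B,C,np.linalg.norm(A-B),np.linalg.norm(A-C),(B+C)/2)
print(np.degrees(np.arctan2(*(A-C)[::-1])),np.degrees(np.arctan2(*(A-B)[::-1]))-90)
L=(537,-205)
plan([[(470,60,170,57)],[(*L,170,14.2)],[(*L,100,14.2)],[(*L,27,14.2)]])
E
```

```text
[707.88748511 -44.52378506] [ 715.39915534 -254.08197981] [428.41564648 -57.30286184] 209.6927804579438 279.76385290222305 [ 571.90740091 -155.69242083]
2.61807239837923 2.0529037851918304
now [412.2 252.2 170.7 102.9] tilt 0.06
call:
  dx -0.013 dy -0.200 dz 0.001 az 0.255 | 201mm -46deg
call:
  dx -0.201 dy -0.186 dz -0.000 az 0.238 | 273mm -43deg
call:
  dx 0.000 dy 0.000 dz 0.070 az -0.000 | 70mm 0deg
call:
  dx 0.000 dy 0.000 dz 0.073 az -0.000 | 73mm 0deg
end [ 537.  -205.    27.    14.2]
```

drive_tool --targets '[{"dx":-0.013,"dy":-0.2,"dz":0,"ax":0,"ay":0,"az":0.255,"fingers":0},{"dx":-0.013,"dy":-0.2,"dz":0,"ax":0,"ay":0,"az":0.255,"fingers":0},{"dx":-0.013,"dy":-0.2,"dz":0,"ax":0,"ay":0,"az":0.255,"fingers":0},{"dx":-0.013,"dy":-0.2,"dz":0,"ax":0,"ay":0,"az":0.255,"fingers":0},{"dx":-0.013,"dy":-0.2,"dz":0,"ax":0,"ay":0,"az":0.255,"fingers":0},{"dx":-0.013,"dy":-0.2,"dz":0,"ax":0,"ay":0,"az":0.255,"fingers":0},{"dx":-0.013,"dy":-0.2,"dz":0,"ax":0,"ay":0,"az":0.255,"fingers":0},{"dx":-0.013,"dy":-0.2,"dz":0,"ax":0,"ay":0,"az":0.255,"fingers":0}]'

```text
t: 21.0
tool_pos: [0.4698, 0.0591, 0.171]
orientation: [-0.0, 0.286, 0.958, -0.0]
wrist_force: [0.9, 0.5, -0.1]
width: 0.0853
grasp_force: 0.0
```

drive_tool --targets '[{"dx":-0.201,"dy":-0.186,"dz":0,"ax":0,"ay":0,"az":0.238,"fingers":0},{"dx":-0.201,"dy":-0.186,"dz":0,"ax":0,"ay":0,"az":0.238,"fingers":0},{"dx":-0.201,"dy":-0.186,"dz":0,"ax":0,"ay":0,"az":0.238,"fingers":0},{"dx":-0.201,"dy":-0.186,"dz":0,"ax":0,"ay":0,"az":0.238,"fingers":0},{"dx":-0.201,"dy":-0.186,"dz":0,"ax":0,"ay":0,"az":0.238,"fingers":0},{"dx":-0.201,"dy":-0.186,"dz":0,"ax":0,"ay":0,"az":0.238,"fingers":0},{"dx":-0.201,"dy":-0.186,"dz":0,"ax":0,"ay":0,"az":0.238,"fingers":0},{"dx":-0.201,"dy":-0.186,"dz":0,"ax":0,"ay":0,"az":0.238,"fingers":0}]'

```text
t: 21.67
tool_pos: [0.5376, -0.2091, 0.1709]
orientation: [0.001, 0.615, 0.789, -0.0]
wrist_force: [0.9, 0.5, -0.4]
width: 0.0857
grasp_force: 0.0
```

drive_tool --targets '[{"dx":0,"dy":0,"dz":0.03,"ax":0,"ay":0,"az":0,"fingers":0},{"dx":0,"dy":0,"dz":0.07,"ax":0,"ay":0,"az":0,"fingers":0.2},{"dx":0,"dy":0,"dz":0.07,"ax":0,"ay":0,"az":0,"fingers":0.3},{"dx":0,"dy":0,"dz":0.07,"ax":0,"ay":0,"az":0,"fingers":0.3}]'

```text
t: 22.0
tool_pos: [0.5362, -0.2037, 0.1004]
orientation: [-0.002, 0.613, 0.79, -0.0]
wrist_force: [0.3, 0.3, 0.9]
width: 0.0596
grasp_force: 0.0
```

```bash
python3 - <<'E'
from h import *
L=(537,-205)
plan([[(*L,28,14.2)]])
f,W,c=cap('scene'); save(f,'s2.png',(190,120,390,270),3.5)
E
```

```text
now [ 536.2 -203.7  100.4   14.3] tilt 0.24
call:
  dx -0.001 dy 0.000 dz 0.072 az 0.001 | 72mm -0deg
end [ 537.  -205.    28.    14.2]
```

View pics/s2.png

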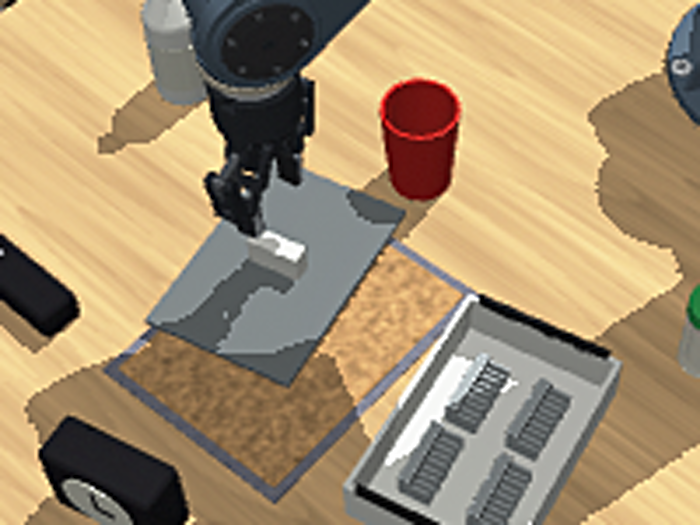

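The gripper hangs over the handle (275,252) with a finger either side, and the four guards lie flat in the box.

drive_tool --targets '[{"dx":-0.001,"dy":0,"dz":0.03,"ax":0,"ay":0,"az":0,"fingers":0.3},{"dx":-0.001,"dy":0,"dz":0.05,"ax":0,"ay":0,"az":0,"fingers":0.3},{"dx":-0.001,"dy":0,"dz":0.071,"ax":0,"ay":0,"az":0,"fingers":0.3},{"dx":-0.001,"dy":0,"dz":0.071,"ax":0,"ay":0,"az":0,"fingers":0.3},{"dx":-0.001,"dy":0,"dz":0.071,"ax":0,"ay":0,"az":0,"fingers":0.6},{"dx":-0.001,"dy":0,"dz":0.071,"ax":0,"ay":0,"az":0,"fingers":1},{"dx":-0.001,"dy":0,"dz":0.071,"ax":0,"ay":0,"az":0,"fingers":1},{"dx":-0.001,"dy":0,"dz":0.071,"ax":0,"ay":0,"az":0,"fingers":1}]'

```text
t: 22.72
tool_pos: [0.5387, -0.2055, 0.0324]
orientation: [0.001, 0.614, 0.789, 0.0]
wrist_force: [-2.3, 0.2, 3.3]
width: 0.0164
grasp_force: 58.9
```

drive_tool --targets '[{"dx":0,"dy":0,"dz":0,"ax":0,"ay":0,"az":0,"fingers":1},{"dx":0,"dy":0,"dz":0,"ax":0,"ay":0,"az":0,"fingers":1},{"dx":0,"dy":0,"dz":0,"ax":0,"ay":0,"az":0,"fingers":1},{"dx":0,"dy":0,"dz":0,"ax":0,"ay":0,"az":0,"fingers":1},{"dx":0,"dy":0,"dz":0,"ax":0,"ay":0,"az":0,"fingers":1}]' --squeeze 80

```text
t: 23.13
tool_pos: [0.5388, -0.2056, 0.0325]
orientation: [0.001, 0.614, 0.789, 0.0]
wrist_force: [-2.4, 1.5, 11.6]
width: 0.016
grasp_force: 79.0
```

drive_tool --targets '[{"dx":0,"dy":0,"dz":-0.03,"ax":0,"ay":0,"az":0,"fingers":1},{"dx":0,"dy":0,"dz":-0.06,"ax":0,"ay":0,"az":0,"fingers":1},{"dx":0,"dy":0,"dz":-0.09,"ax":0,"ay":0,"az":0,"fingers":1},{"dx":0,"dy":0,"dz":-0.11,"ax":0,"ay":0,"az":0,"fingers":1},{"dx":0,"dy":0,"dz":-0.11,"ax":0,"ay":0,"az":0,"fingers":1},{"dx":0,"dy":0,"dz":-0.11,"ax":0,"ay":0,"az":0,"fingers":1},{"dx":0,"dy":0,"dz":-0.11,"ax":0,"ay":0,"az":0,"fingers":1}]'

```text
t: 23.72
tool_pos: [0.5371, -0.2049, 0.1396]
orientation: [-0.001, 0.614, 0.789, -0.0]
wrist_force: [-1.1, 0.1, -2.6]
width: 0.016
grasp_force: 79.2
```

```bash
python3 - <<'E'
from h import *
s=env.state();print(s['width'],s['grasp_force'])
plan([[(551,60,138,12.8)]])
f,W,c=cap('scene'); comps(f,W,.1,.135,reg=(.3,.75,-.4,.0))
f,W,c=cap('top'); comps(f,W,.1,.135,reg=(.3,.75,-.4,.0))
E
```

```text
0.015963605750749846 79.20430183410645
now [ 537.1 -204.9  139.6   14.3] tilt 0.06
call:
  dx 0.253 dy 0.079 dz 0.002 az 0.008 | 265mm -1deg
end [551.   60.  138.   12.8]
px [266. 180.] c [ 521. -206.] sz [254. 153.] ang 14.1 z 132 rgb [123 131 136]
px [389. 148.] c [ 646. -241.] sz [29. 27.] ang -79.2 z 130 rgb [77 78 78]
px [359. 165.] c [ 592. -132.] sz [147.  72.] ang -22.9 z 131 rgb [77 77 76]
```

```bash
cat >> h.py <<'E'
def ext(W,z0,c,ang,tol=.005,half=(130,95)):
    """extent (mm) of the level z0 along axes at ang about c"""
    p=W[np.abs(W[...,2]-z0)<tol][:,:2]*1000-np.array(c); a=np.radians(ang)
    q=np.c_[p@[np.cos(a),np.sin(a)],p@[-np.sin(a),np.cos(a)]]; q=q[(np.abs(q)<half).all(1)]
    H=[]
    for k in (0,1):
        h,e=np.histogram(q[:,k],np.arange(-130,131,2)); g=np.where(h>.35*np.median(h[h>3]))[0]; H.append((e[g[0]],e[g[-1]+1]))
    print(len(q),H,'centre',[(x+y)/2 for x,y in H])
E
python3 - <<'E'
from h import *
for n in('scene','top'):
    f,W,c=cap(n); p=W[(np.abs(W[...,0]-.57)<.2)&(np.abs(W[...,1]+.2)<.15)&(W[...,2]>.1)&(W[...,2]<.16)]
    h,e=np.histogram(p[:,2],np.arange(.1,.16,.002)); z0=e[h.argmax()]+.001; print(n,z0)
    ext(W,z0,(537,-205),14.2)
    print(' box'); ext(W,.051,(551,60),12.8,.004,(118,84))
E
```

```text
scene 0.12700000000000003
2242 [(np.int64(-112), np.int64(110)), (np.int64(-72), np.int64(80))] centre [np.float64(-1.0), np.float64(4.0)]
 box
384 [(np.int64(-112), np.int64(112)), (np.int64(-74), np.int64(78))] centre [np.float64(0.0), np.float64(2.0)]
top 0.12700000000000003
520 [(np.int64(14), np.int64(110)), (np.int64(-74), np.int64(76))] centre [np.float64(62.0), np.float64(1.0)]
 box
187 [(np.int64(-110), np.int64(112)), (np.int64(-78), np.int64(74))] centre [np.float64(1.0), np.float64(-2.0)]
```

drive_tool --targets '[{"dx":0.03,"dy":0.01,"dz":0,"ax":0,"ay":0,"az":0.008,"fingers":1},{"dx":0.07,"dy":0.022,"dz":0,"ax":0,"ay":0,"az":0.008,"fingers":1},{"dx":0.11,"dy":0.035,"dz":0,"ax":0,"ay":0,"az":0.008,"fingers":1},{"dx":0.15,"dy":0.048,"dz":0,"ax":0,"ay":0,"az":0.008,"fingers":1},{"dx":0.19,"dy":0.06,"dz":0,"ax":0,"ay":0,"az":0.008,"fingers":1},{"dx":0.225,"dy":0.072,"dz":0,"ax":0,"ay":0,"az":0.008,"fingers":1},{"dx":0.251,"dy":0.08,"dz":0,"ax":0,"ay":0,"az":0.008,"fingers":1},{"dx":0.251,"dy":0.08,"dz":0,"ax":0,"ay":0,"az":0.008,"fingers":1}]'

```text
t: 24.58
tool_pos: [0.553, 0.0623, 0.1397]
orientation: [-0.001, 0.622, 0.783, 0.0]
wrist_force: [0.7, 0.0, -2.9]
width: 0.0158
grasp_force: 79.1
```

drive_tool --targets '[{"dx":0,"dy":0,"dz":0.01,"ax":0,"ay":0,"az":0,"fingers":1},{"dx":0,"dy":0,"dz":0.02,"ax":0,"ay":0,"az":0,"fingers":1},{"dx":0,"dy":0,"dz":0.03,"ax":0,"ay":0,"az":0,"fingers":1},{"dx":0,"dy":0,"dz":0.035,"ax":0,"ay":0,"az":0,"fingers":1},{"dx":0,"dy":0,"dz":0.035,"ax":0,"ay":0,"az":0,"fingers":1},{"dx":0,"dy":0,"dz":0.035,"ax":0,"ay":0,"az":0,"fingers":1}]'

```text
t: 25.08
tool_pos: [0.5532, 0.0572, 0.1048]
orientation: [-0.0, 0.624, 0.781, -0.0]
wrist_force: [-1.1, 0.0, -1.8]
width: 0.0162
grasp_force: 79.2
```

```bash
python3 - <<'E'
from h import *
s=env.state();print(s['width'],s['grasp_force'],s['wrist_force'])
plan([[(553,58,79,12.8)]])
for n in('scene','top'):
    f,W,c=cap(n); z0=.1045-.0105
    print(n);ext(W,z0,(551,60),12.8,.006);ext(W,.051,(551,60),12.8,.004,(118,84))
f,W,c=cap('scene');save(f,'s3.png',(230,150,430,310),3.7)
E
```

```text
0.016223815155287164 79.17405366897583 [-1.14978652e+00  1.35099169e-03 -1.75981920e+00]
now [553.2  57.2 104.8  12.8] tilt 0.06
call:
  dx 0.001 dy -0.000 dz 0.026 az -0.000 | 26mm 0deg
end [553.   58.   79.   12.8]
scene
2772 [(np.int64(-110), np.int64(112)), (np.int64(-76), np.int64(76))] centre [np.float64(1.0), np.float64(0.0)]
197 [(np.int64(-110), np.int64(112)), (np.int64(70), np.int64(78))] centre [np.float64(1.0), np.float64(74.0)]
top
519 [(np.int64(-108), np.int64(114)), (np.int64(-80), np.int64(-36))] centre [np.float64(3.0), np.float64(-58.0)]
  return _methods._mean(a, axis=axis, dtype=dtype,
  ret = ret.dtype.type(ret / rcount)
Traceback (most recent call last):
  File "h.py", line 50, in ext
    h,e=np.histogram(q[:,k],np.arange(-130,131,2)); g=np.where(h>.35*np.median(h[h>3]))[0]; H.append((e[g[0]],e[g[-1]+1]))
                                                                                                        ~^^^
IndexError: index 0 is out of bounds for axis 0 with size 0
```

drive_tool --targets '[{"dx":0.001,"dy":0,"dz":0.005,"ax":0,"ay":0,"az":0,"fingers":1},{"dx":0.001,"dy":0,"dz":0.01,"ax":0,"ay":0,"az":0,"fingers":1},{"dx":0.001,"dy":0,"dz":0.015,"ax":0,"ay":0,"az":0,"fingers":1},{"dx":0.001,"dy":0,"dz":0.02,"ax":0,"ay":0,"az":0,"fingers":1},{"dx":0.001,"dy":0,"dz":0.024,"ax":0,"ay":0,"az":0,"fingers":1},{"dx":0.001,"dy":0,"dz":0.024,"ax":0,"ay":0,"az":0,"fingers":1}]'

```text
t: 25.68
tool_pos: [0.5527, 0.0588, 0.0802]
orientation: [-0.001, 0.624, 0.782, -0.0]
wrist_force: [-0.3, -0.5, -2.9]
width: 0.0163
grasp_force: 79.2
```

drive_tool --targets '[{"dx":0,"dy":0,"dz":0.002,"ax":0,"ay":0,"az":0,"fingers":1},{"dx":0,"dy":0,"dz":0.004,"ax":0,"ay":0,"az":0,"fingers":1},{"dx":0,"dy":0,"dz":0.006,"ax":0,"ay":0,"az":0,"fingers":1},{"dx":0,"dy":0,"dz":0.006,"ax":0,"ay":0,"az":0,"fingers":1}]'

```text
t: 26.02
tool_pos: [0.5534, 0.0589, 0.0755]
orientation: [0.0, 0.624, 0.782, 0.0]
wrist_force: [0.2, 0.7, 0.0]
width: 0.0161
grasp_force: 79.3
```

drive_tool --targets '[{"dx":0,"dy":0,"dz":0.002,"ax":0,"ay":0,"az":0,"fingers":1},{"dx":0,"dy":0,"dz":0.004,"ax":0,"ay":0,"az":0,"fingers":1},{"dx":0,"dy":0,"dz":0.004,"ax":0,"ay":0,"az":0,"fingers":1}]'

```text
t: 26.27
tool_pos: [0.5534, 0.0589, 0.0719]
orientation: [0.0, 0.624, 0.782, 0.0]
wrist_force: [-2.4, -0.4, 6.1]
width: 0.0162
grasp_force: 80.3
```

```bash
python3 - <<'E'
from h import *
s=env.state();print(s['wrist_force'],s['tool_pos'])
f,W,c=cap('scene');save(f,'s3.png',(230,150,430,310),3.7)
E
```

```text
[-2.42174246 -0.40052895  6.13166348] [0.5533906  0.05885716 0.07192416]
```

View pics/s3.png

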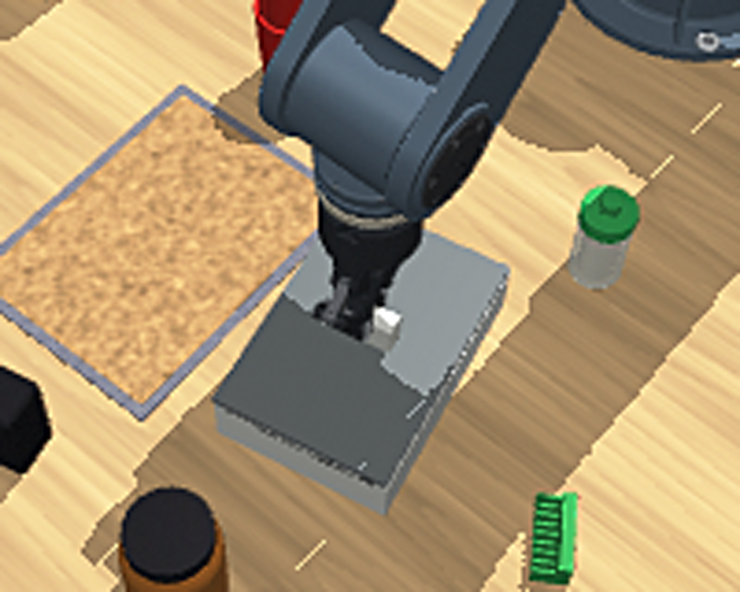

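The lid is in the mouth of the box and aligned with it, with only a thin gap left along the near edge (380,480). I'll press on down.

drive_tool --targets '[{"dx":0,"dy":0,"dz":0.002,"ax":0,"ay":0,"az":0,"fingers":1},{"dx":0,"dy":0,"dz":0.004,"ax":0,"ay":0,"az":0,"fingers":1},{"dx":0,"dy":0,"dz":0.005,"ax":0,"ay":0,"az":0,"fingers":1},{"dx":0,"dy":0,"dz":0.005,"ax":0,"ay":0,"az":0,"fingers":1}]'

```text
t: 26.65
tool_pos: [0.5534, 0.0589, 0.0684]
orientation: [0.0, 0.624, 0.782, 0.0]
wrist_force: [-11.2, -0.8, 27.1]
width: 0.016
grasp_force: 83.0
```

drive_tool --targets '[{"dx":0,"dy":0,"dz":0.001,"ax":0,"ay":0,"az":0,"fingers":1},{"dx":0,"dy":0,"dz":0.002,"ax":0,"ay":0,"az":0,"fingers":1},{"dx":0,"dy":0,"dz":0.002,"ax":0,"ay":0,"az":0,"fingers":1}]'

```text
t: 26.9
tool_pos: [0.5535, 0.0589, 0.0684]
orientation: [0.0, 0.624, 0.782, 0.0]
wrist_force: [-21.7, -1.8, 51.4]
width: 0.0161
grasp_force: 86.4
```

drive_tool --targets '[{"dx":0,"dy":0,"dz":-0.004,"ax":0,"ay":0,"az":0,"fingers":1},{"dx":0,"dy":0,"dz":-0.004,"ax":0,"ay":0,"az":0,"fingers":0.4},{"dx":0,"dy":0,"dz":-0.004,"ax":0,"ay":0,"az":0,"fingers":0.3},{"dx":0,"dy":0,"dz":-0.004,"ax":0,"ay":0,"az":0,"fingers":0.3},{"dx":0,"dy":0,"dz":-0.02,"ax":0,"ay":0,"az":0,"fingers":0.3},{"dx":0,"dy":0,"dz":-0.05,"ax":0,"ay":0,"az":0,"fingers":0.3},{"dx":0,"dy":0,"dz":-0.08,"ax":0,"ay":0,"az":0,"fingers":0.3},{"dx":0,"dy":0,"dz":-0.08,"ax":0,"ay":0,"az":0,"fingers":0.6}]'

```text
t: 27.57
tool_pos: [0.5556, 0.0589, 0.1489]
orientation: [0.003, 0.624, 0.782, 0.002]
wrist_force: [0.3, -0.1, 1.1]
width: 0.0494
grasp_force: 0.0
```

drive_tool --targets '[{"dx":0,"dy":0,"dz":0,"ax":0,"ay":0,"az":0,"fingers":1},{"dx":0,"dy":0,"dz":0,"ax":0,"ay":0,"az":0,"fingers":1},{"dx":0,"dy":0,"dz":0,"ax":0,"ay":0,"az":0,"fingers":1}]'

```text
t: 27.82
tool_pos: [0.5525, 0.0588, 0.1429]
orientation: [-0.001, 0.624, 0.782, -0.001]
wrist_force: [0.0, 0.8, 0.3]
width: 0.0112
grasp_force: 0.0
```

```bash
python3 - <<'E'
from h import *
plan([])
for n in('scene','top'):
    f,W,c=cap(n); print(n)
    for u in(-100,-90,-80,-60,60,80,90,100):
        o=[]
        for v in (-50,-25,0,25,50):
            x,y=slot(u,v,0)[:2]; m=(np.hypot(W[...,0]*1000-x,W[...,1]*1000-y)<8)&(W[...,2]<.08); o.append(np.round(np.nanmedian(W[m][:,2])*1000,1) if m.sum() else None)
        print(u,o)
    comps(f,W,.045,.075,reg=(.4,.7,-.06,.2))
E
```

```text
now [552.5  58.8 142.9  12.8] tilt 0.12
end [552.50006115  58.8190892  142.92163427  12.81521114]
scene
-100 [None, np.float64(56.0), np.float64(57.2), np.float64(56.7), np.float64(57.4)]
-90 [None, None, np.float64(57.1), np.float64(57.3), np.float64(57.6)]
-80 [None, None, np.float64(57.3), np.float64(57.6), np.float64(57.3)]
-60 [None, None, np.float64(57.2), np.float64(57.0), np.float64(57.7)]
60 [np.float64(57.5), np.float64(57.7), np.float64(57.4), np.float64(56.2), np.float64(57.7)]
80 [np.float64(56.9), np.float64(57.1), np.float64(57.2), np.float64(56.3), np.float64(57.1)]
90 [np.float64(56.1), np.float64(57.6), np.float64(56.8), np.float64(56.9), np.float64(56.5)]
100 [np.float64(56.7), np.float64(56.7), np.float64(57.6), np.float64(57.5), np.float64(56.4)]
px [328. 246.] c [552.  61.] sz [226. 152.] ang 12.9 z 61 rgb [86 92 92]
top
-100 [np.float64(55.4), np.float64(57.3), None, None, None]
-90 [np.float64(58.0), None, None, None, None]
-80 [np.float64(57.2), None, None, None, None]
-60 [np.float64(56.4), None, None, None, None]
60 [None, None, None, None, None]
80 [None, None, None, None, None]
90 [None, None, None, None, None]
100 [np.float64(57.3), None, None, None, None]
px [318. 188.] c [565.   8.] sz [222.  49.] ang 13.1 z 61 rgb [106 108 108]
```

The lid top reads about 57 mm at both ends and across the middle. It is level and home; unpressed it would read about 64. Next I'll grip the handle gently and slide the closed box.

drive_tool --targets '[{"dx":0,"dy":0,"dz":0,"ax":0,"ay":0,"az":0,"fingers":0.3},{"dx":0,"dy":0,"dz":0,"ax":0,"ay":0,"az":0,"fingers":0.3},{"dx":0,"dy":0,"dz":0,"ax":0,"ay":0,"az":0,"fingers":0.3},{"dx":0,"dy":0,"dz":0,"ax":0,"ay":0,"az":0,"fingers":0.3},{"dx":0,"dy":0,"dz":0.025,"ax":0,"ay":0,"az":0,"fingers":0.3},{"dx":0,"dy":0,"dz":0.05,"ax":0,"ay":0,"az":0,"fingers":0.3},{"dx":0,"dy":0,"dz":0.072,"ax":0,"ay":0,"az":0,"fingers":0.3},{"dx":0,"dy":0,"dz":0.072,"ax":0,"ay":0,"az":0,"fingers":0.3}]' --squeeze 40

```text
t: 28.58
tool_pos: [0.5509, 0.0588, 0.0687]
orientation: [-0.002, 0.624, 0.782, -0.002]
wrist_force: [-0.3, 0.2, -1.2]
width: 0.0598
grasp_force: 0.0
```

drive_tool --targets '[{"dx":0,"dy":0,"dz":0,"ax":0,"ay":0,"az":0,"fingers":0.6},{"dx":0,"dy":0,"dz":0,"ax":0,"ay":0,"az":0,"fingers":1},{"dx":0,"dy":0,"dz":0,"ax":0,"ay":0,"az":0,"fingers":1},{"dx":0,"dy":0,"dz":0,"ax":0,"ay":0,"az":0,"fingers":1},{"dx":0,"dy":0,"dz":0,"ax":0,"ay":0,"az":0,"fingers":1},{"dx":0,"dy":0,"dz":0,"ax":0,"ay":0,"az":0,"fingers":1},{"dx":0,"dy":0,"dz":0,"ax":0,"ay":0,"az":0,"fingers":1}]'

```text
t: 29.17
tool_pos: [0.554, 0.0589, 0.0739]
orientation: [0.001, 0.624, 0.782, 0.001]
wrist_force: [-1.4, -0.9, 7.5]
width: 0.0167
grasp_force: 39.8
```

```bash
python3 - <<'E'
from h import *
s=env.state();print(s['wrist_force'],s['width'],s['grasp_force'])
p,_=cur()
plan([[(560,-20,p[2]+.5,8),(573,-157,p[2]+.5,2.3)]])
E
```

```text
[-1.35866192 -0.91379955  7.49258453] 0.016729159765153816 39.83755052089691
now [554.   58.9  73.9  12.8] tilt 0.14
call:
  dx -0.078 dy -0.012 dz -0.001 az 0.027 | 79mm -5deg
  dx -0.215 dy -0.029 dz -0.001 az 0.058 | 217mm -11deg
end [ 573.        -157.          74.4133532    2.3      ]
```

drive_tool --targets '[{"dx":-0.005,"dy":-0.001,"dz":-0.001,"ax":0,"ay":0,"az":0.002,"fingers":1},{"dx":-0.015,"dy":-0.002,"dz":-0.001,"ax":0,"ay":0,"az":0.005,"fingers":1},{"dx":-0.028,"dy":-0.004,"dz":-0.001,"ax":0,"ay":0,"az":0.01,"fingers":1},{"dx":-0.042,"dy":-0.006,"dz":-0.001,"ax":0,"ay":0,"az":0.014,"fingers":1},{"dx":-0.056,"dy":-0.008,"dz":-0.001,"ax":0,"ay":0,"az":0.018,"fingers":1},{"dx":-0.07,"dy":-0.01,"dz":-0.001,"ax":0,"ay":0,"az":0.023,"fingers":1},{"dx":-0.078,"dy":-0.012,"dz":-0.001,"ax":0,"ay":0,"az":0.027,"fingers":1},{"dx":-0.078,"dy":-0.012,"dz":-0.001,"ax":0,"ay":0,"az":0.027,"fingers":1}]'

```text
t: 29.83
tool_pos: [0.5592, -0.0215, 0.0739]
orientation: [0.001, 0.657, 0.754, 0.0]
wrist_force: [-1.2, -2.6, 2.1]
width: 0.0168
grasp_force: 39.8
```

```bash
python3 - <<'E'
from h import *
s=env.state();print(s['wrist_force'],s['width'],s['grasp_force'])
p,_=cur()
plan([[(573,-157,p[2],2.3)]])
f,W,c=cap('scene'); comps(f,W,.045,.068,reg=(.4,.72,-.16,.2)); save(f,'s4.png',(200,140,420,310),3.4)
E
```

```text
[-1.19714283 -2.63504959  2.13998896] 0.016760392965679376 39.7952663898468
now [559.2 -21.5  73.9   7.8] tilt 0.08
call:
  dx -0.136 dy -0.005 dz -0.000 az 0.031 | 136mm -6deg
end [ 573.         -157.           73.93927847    2.3       ]
px [307. 233.] c [557. -18.] sz [223. 154.] ang 7.6 z 61 rgb [112 115 113]
```

View pics/s4.png

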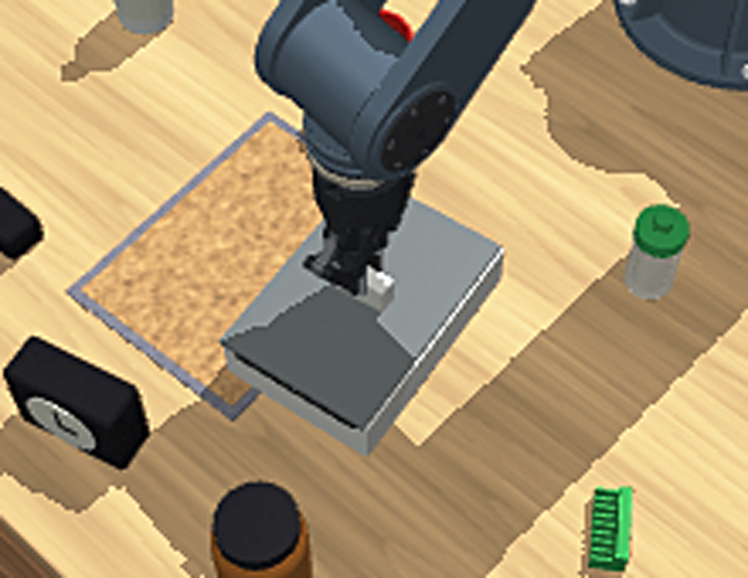

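The closed box follows the handle and its edge is now over the mat at (235,400). I'll continue the slide.

drive_tool --targets '[{"dx":-0.006,"dy":0,"dz":0,"ax":0,"ay":0,"az":0.002,"fingers":1},{"dx":-0.02,"dy":-0.001,"dz":0,"ax":0,"ay":0,"az":0.006,"fingers":1},{"dx":-0.04,"dy":-0.002,"dz":0,"ax":0,"ay":0,"az":0.011,"fingers":1},{"dx":-0.06,"dy":-0.002,"dz":0,"ax":0,"ay":0,"az":0.016,"fingers":1},{"dx":-0.08,"dy":-0.003,"dz":0,"ax":0,"ay":0,"az":0.021,"fingers":1},{"dx":-0.1,"dy":-0.004,"dz":0,"ax":0,"ay":0,"az":0.026,"fingers":1},{"dx":-0.12,"dy":-0.005,"dz":0,"ax":0,"ay":0,"az":0.031,"fingers":1},{"dx":-0.132,"dy":-0.005,"dz":0,"ax":0,"ay":0,"az":0.031,"fingers":1}]'

```text
t: 30.55
tool_pos: [0.5723, -0.1515, 0.0739]
orientation: [-0.0, 0.693, 0.721, 0.001]
wrist_force: [0.5, 11.0, 9.4]
width: 0.0168
grasp_force: 40.6
```

drive_tool --targets '[{"dx":-0.004,"dy":0,"dz":0,"ax":0,"ay":0,"az":0,"fingers":1},{"dx":-0.004,"dy":0,"dz":0,"ax":0,"ay":0,"az":0,"fingers":1},{"dx":-0.004,"dy":0,"dz":0,"ax":0,"ay":0,"az":0,"fingers":1},{"dx":-0.004,"dy":0,"dz":0,"ax":0,"ay":0,"az":0,"fingers":1}]'

```text
t: 30.88
tool_pos: [0.5728, -0.1556, 0.0739]
orientation: [0.001, 0.692, 0.722, 0.0]
wrist_force: [0.6, -3.1, 5.4]
width: 0.017
grasp_force: 40.1
```

```bash
python3 - <<'E'
from h import *
s=env.state();print(s['wrist_force'],s['width'],s['grasp_force'])
plan([])
f,W,c=cap('scene'); comps(f,W,.045,.068,reg=(.4,.72,-.3,.0)); 
E
```

```text
[ 0.58225092 -3.06421841  5.37163025] 0.016971021165473645 40.119627714157104
now [ 572.8 -155.6   73.9    2.4] tilt 0.1
end [ 572.75016659 -155.58085187   73.94151993    2.40758041]
px [272. 210.] c [ 571. -152.] sz [225. 157.] ang 2.4 z 61 rgb [131 139 142]
```

Release, rise, move clear and check.

drive_tool --targets '[{"dx":0,"dy":0,"dz":0,"ax":0,"ay":0,"az":0,"fingers":0.4},{"dx":0,"dy":0,"dz":0,"ax":0,"ay":0,"az":0,"fingers":0.3},{"dx":0,"dy":0,"dz":0,"ax":0,"ay":0,"az":0,"fingers":0.3},{"dx":0,"dy":0,"dz":0,"ax":0,"ay":0,"az":0,"fingers":0.3},{"dx":0,"dy":0,"dz":-0.02,"ax":0,"ay":0,"az":0,"fingers":0.3},{"dx":0,"dy":0,"dz":-0.06,"ax":0,"ay":0,"az":0,"fingers":0.3},{"dx":0,"dy":0,"dz":-0.1,"ax":0,"ay":0,"az":0,"fingers":0.3},{"dx":0,"dy":0,"dz":-0.12,"ax":0,"ay":0,"az":0,"fingers":0.3}]'

```text
t: 31.6
tool_pos: [0.5734, -0.1555, 0.1977]
orientation: [0.002, 0.692, 0.722, 0.001]
wrist_force: [0.7, -0.4, 1.3]
width: 0.0596
grasp_force: 0.0
```

drive_tool --targets '[{"dx":0.25,"dy":0,"dz":0,"ax":0,"ay":0,"az":0,"fingers":0.3},{"dx":0.25,"dy":0,"dz":0,"ax":0,"ay":0,"az":0,"fingers":0.3},{"dx":0.25,"dy":0,"dz":0,"ax":0,"ay":0,"az":0,"fingers":0.3},{"dx":0.25,"dy":0,"dz":0,"ax":0,"ay":0,"az":0,"fingers":0.3},{"dx":0.25,"dy":0,"dz":0,"ax":0,"ay":0,"az":0,"fingers":0.3},{"dx":0.25,"dy":0,"dz":0,"ax":0,"ay":0,"az":0,"fingers":0.3},{"dx":0.25,"dy":0,"dz":0,"ax":0,"ay":0,"az":0,"fingers":1},{"dx":0.25,"dy":0,"dz":0,"ax":0,"ay":0,"az":0,"fingers":1}]'

```text
t: 32.27
tool_pos: [0.5614, 0.0965, 0.1931]
orientation: [-0.0, 0.691, 0.723, -0.0]
wrist_force: [-0.0, 0.3, 0.0]
width: 0.0365
grasp_force: 0.0
```

```bash
python3 - <<'E'
from h import *
B=(572,-155,2.4)
for n in('scene','top'):
    f,W,c=cap(n); print(n); save(f,'f_%s.png'%n,(220,110,440,280),3.4)
    for u in(-100,-90,-60,60,90,100):
        o=[]
        for v in (-60,-30,0,30,60):
            x,y=slot(u,v,0,B)[:2]; m=(np.hypot(W[...,0]*1000-x,W[...,1]*1000-y)<9)&(W[...,2]<.08); o.append(float(np.round(np.nanmedian(W[m][:,2])*1000,1)) if m.sum() else None)
        print(u,o)
    comps(f,W,.05,.068,reg=(.4,.72,-.3,.0))
E
```

```text
scene
-100 [57.5, 57.6, 57.7, 58.2, 57.7]
-90 [57.8, 56.8, 58.0, 58.1, 57.7]
-60 [58.2, 57.0, 57.2, 57.5, 56.2]
60 [56.6, 57.6, 57.7, 57.4, 57.5]
90 [57.3, 57.2, 56.6, 57.4, 57.7]
100 [54.6, 54.9, 55.0, 55.1, 55.4]
px [271. 206.] c [ 571. -152.] sz [223. 158.] ang 2.1 z 61 rgb [135 143 144]
top
-100 [57.2, 56.3, 56.6, 56.4, 56.5]
-90 [55.8, 56.4, 56.8, 56.4, 56.9]
-60 [57.3, 55.6, 56.1, 57.8, 56.1]
60 [55.5, 57.8, 57.1, 57.1, 55.4]
90 [55.6, 57.1, 55.5, 56.3, 56.9]
100 [57.3, 58.0, 55.5, 58.2, 56.9]
px [361. 174.] c [ 573. -155.] sz [222. 153.] ang 2.3 z 61 rgb [109 110 110]
```

View pics/f_scene.png

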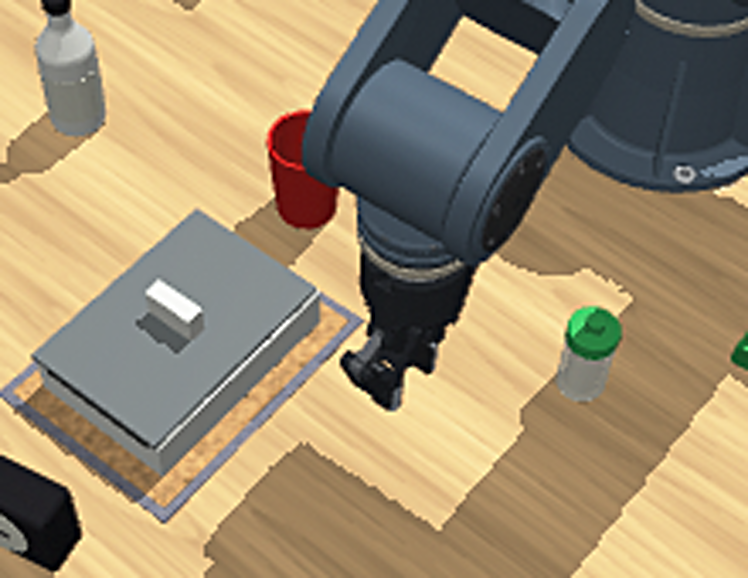

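View pics/f_top.png

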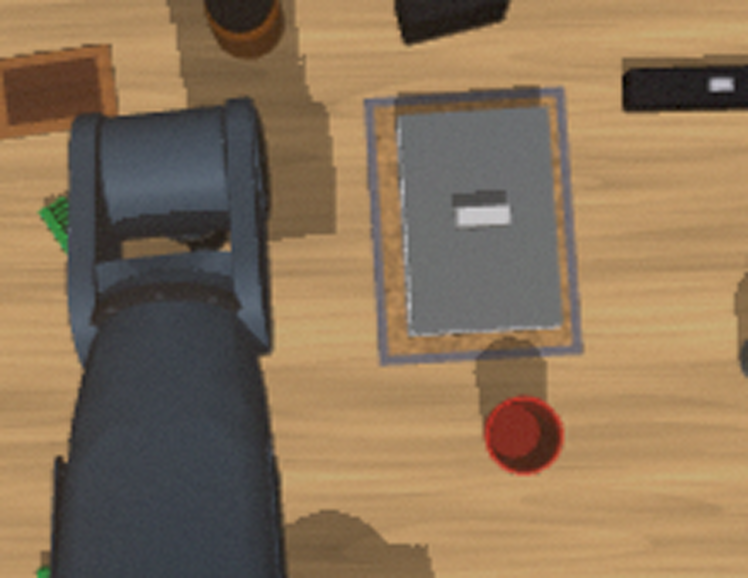

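Both views show the closed box centred on the mat and square with it: box at (573,-155) mm and 2.3°, mat at (572,-156) mm and 2.3°. The lid is level and the bystanders are untouched. I'll hand in.

```bash
python3 -c "
from station import env
print(env.close_job())"
```

```text
the job is handed in; nothing more can be done
None
```

The job is handed in (the hand-in returned no verdict): all four steel guards are in the box, the lid is home at both ends, and by my last measurement the closed box stands centred and square on the mat to within a few millimetres.

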